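Put the drained stacking cups away in one stack

ROBOT

A 7-joint arm with a two-finger parallel gripper is mounted at the origin on the work surface. World frame = base frame: x ahead of the robot, y to its left, z up, the work surface at z = 0. Lengths are in mm, angles in degrees, forces in N, time in s.
With the tool pointing down it reaches from about 425 to 875 mm from the base axis. Payload 4.7 kg.
Tool frame: the origin (TCP) lies at the very end of the fingers, on their centre line; the grasp point (between the pads) lies 19 mm behind it; x points along the fingers, y is the direction in which the jaws open and shut, and the axes are right-handed (so a half turn about x gives the same grasp; the last joint's range is limited). The gripper opens to 85 mm and grips with 20 to 120 N. Pads are 22 mm wide; open, the fingers measure 114 mm over their backs; the gripper's body (76 mm by 85 mm) begins 54 mm behind the grasp point. The pads swing forward as they close: fully open they stand 13 mm farther back than shut.
Start: joints at [69.276, 18.392, -4.016, 83.108, 1.295, 78.541, -3.26], TCP at [238.543, -604.667, 231.349] pointing down, gripper open.
Joint ranges: [-163.93, 163.93], [-17.29, 119.83], [-79.2, 71.16], [3.27, 140.29], [-89.18, 269.18], [5.43, 117.66], [-154.24, 154.24]. Speed limits (degrees/s): [147.25, 147.25, 180, 180, 180, 180, 180].

INTERFACE

Orientations are given as a 3x3 rotation matrix whose columns are the frame's x, y, z axes.
In Python, from bench import robot, viewer, workorder gives the robot as it stands.
- The arm moves only by the tool apply_moves, never from a script. Its argument "deltas" is a list of rows, each a list of 6 numbers: the shift along the tool's x, y, z scaled (see below), then the turn, a rotation vector about the tool's x, y, z scaled (see below). In form: [[dx, dy, dz, wx, wy, wz], ...]. A call has 1 to 5 rows; each row is the pose to reach, as a shift and turn from the pose commanded when the call began, along the tool's axes at that moment; what a row does not reach only later rows make up. The controller multiplies each number of a shift by 20 cm and each number of a turn by 120 degrees. A row lasts 1/8 s, in which the tool goes at most 62.5 mm and 10.7 degrees, less where a joint would pass 70% of its speed; a pose out of reach is approached as far as the arm can. A call with a number of a shift or a turn outside -1 to 1 is refused whole. A call with a gripper value outside its range is refused whole. "jaw" is the opening, from 0 (shut) to 1 (fully open), set as the call begins (left out, the last holds). The fingers move at their own pace and stop on an object; "squeeze" is the grip in N (left out, the last holds). Time passes only in rows, so rows that repeat a pose let the fingers close. It gives the time, the measured TCP pose, the force and the opening at its end, in the units of the state.
- robot.get_obs(): the state, without advancing time (a new reading comes with each control period).
- viewer.grab_frame(name): name is "side" or "top" or "wrist"; returns a dict with "image" (384x512x3 uint8, red, green, blue), "fovy" (degrees; the focal length in pixels is half the picture's height over the tangent of half this angle, whatever the lens; pixels are square), "cx", "cy" (the principal point, pixels), "view" (4x4, takes a point from world to camera coordinates). Camera axes: x right, y down, z forward; pixel columns grow to the right and rows downward; lengths in mm; the calibration is good to about 2 mm. A picture is of the moment at which its call begins. There is no depth.
- workorder.sign_off(): hands the job in, once; it reports no verdict.
The state is a dict: "clock": time; "qpos": joint angles; "joint_velocities": joint speeds; "joint_torque": joint torques, N m; "tool_pos": TCP position; "tool_rot": TCP orientation; "wrist_force": force on the tool from outside, world axes, zero at the start; "moment": the same for the moment, N m; "gripper_width": finger opening in mm.
Only numpy, scipy, OpenCV 4.12 (cv2) and the standard library are available. Lean on these libraries where they do the work, as an engineer would, in place of code of your own. Each camera call takes 0.05 s, during which the arm holds its last target.

TASK

The three upside-down cups on the sloping drainer are dry. One at a time, put the two stepped stacking cups away, still mouth down, in one nested stack on the matching cup that stands on the bamboo coaster, lowering each until it sits fully home on the shoulder of the cup beneath before you let go, so that the stack ends upright on its coaster. The straight-sided cup does not nest: leave it where it is on the drainer, and do not disturb the moka pot, the tamper or the drip tray.

Things in the scene. Friction and masses are not known exactly. Their poses are not given: they have to be found in the camera images.
- cup_a_mid (a point): Stepped stacking cup, blue ceramic, mouth down, 65 mm tall, 0.16 kg: body 63 mm across, 39 mm tall, 4 mm wall; on its flat shoulder a foot 48 mm across, 26 mm tall. Nested, a cup rests on the shoulder below, 39 mm higher. Point: centre, half-way up; z: axis, mouth to foot. Starts in one of three places on the drainer, axis leaning 30 degrees, foot end towards the robot.
- cup_b_mid (a point): Stepped stacking cup, blue ceramic, mouth down, 65 mm tall, 0.16 kg: body 63 mm across, 39 mm tall, 4 mm wall; on its flat shoulder a foot 48 mm across, 26 mm tall. Nested, a cup rests on the shoulder below, 39 mm higher. Point: centre, half-way up; z: axis, mouth to foot. Starts in one of three places on the drainer, axis leaning 30 degrees, foot end towards the robot.
- cup_base_mid (a point): Stepped stacking cup, blue ceramic, mouth down, 65 mm tall, 0.16 kg: body 63 mm across, 39 mm tall, 4 mm wall; on its flat shoulder a foot 48 mm across, 26 mm tall. Nested, a cup rests on the shoulder below, 39 mm higher. Point: centre, half-way up; z: axis, mouth to foot. Stands loose and upright on the bamboo coaster: bottom of the stack.
- odd_cup_mid (a point): Straight-sided double-walled cup, same blue ceramic, mouth down: plain cylinder 63 mm across, 65 mm tall, no foot or shoulder; its mouth is only 44 mm inside, so it goes over no foot. In the remaining place on the drainer; leave it there. Point: its centre; z: axis, mouth to closed end.
- drainer: Stainless wire cup drainer, fixed: 330 mm wide (y), 97 mm deep; the deck rises at 30 degrees from 30 mm height at its low edge (-x, towards the robot) to 79 mm at the back. Two wires, 15 mm high, along the low edge stop the cups. Origin on the ledge under the deck; places at y = -100, 0 and +100 mm.
- coaster: Round bamboo coaster, 100 mm across, 10 mm thick, fixed to the ledge; origin at the centre of its underside.
- moka_mid (a point): Stainless stovetop moka pot, loose bystander: about 100 mm across, 187 mm tall, black handle reaching 100 mm from its axis along its +y. The point is on its axis, 90 mm above its underside.
- tamper_mid (a point): Chrome coffee tamper standing on its 58 mm base, 92 mm tall, loose bystander; the point is half-way up its axis.
- tray_mid (a point): Grey plastic drip tray insert, 85 x 220 x 14 mm, loose bystander lying under the low edge of the drainer; the point is its centre.
Mind the look-alikes: they are no part of the job. What is shaped like the part that bears cup_b_mid but orange is not meant.

How it is judged:
By the outcome, as a careful person would: the job done as asked, in the order asked, and still so for the second after the job is handed in, with the robot touching nothing.
It also fails if it takes over 53 s, if anything falls off the work surface, if the arm or the gripper's body presses on something with over 40 N, if the wrist force passes 120 N, or if a joint passes its speed limit or range.

## Working session

There is one attempt and no reset: what is moved stays moved. The work goes in short steps, Python scripts to look and compute and a tool call to move; the robot and the scene stay as the last step left them, time stands still between calls to the robot, and variables do not carry over. Pictures are saved under pics/ and viewed, and the job is handed in when it is done.

Besides the shell and the picture viewer there is one more tool, called after "Emit:" in YAML: its name, and indented under it one key for each argument. apply_moves: Moves the arm, as the interface text tells. Its arguments: {"type":"object","properties":{"deltas":{"type":"array","items":{"type":"array","items":{"type":"number","minimum":-1,"maximum":1}}},"jaw":{"type":"number"},"squeeze":{"type":"number"}},"required":["deltas"]}

```bash
ls; mkdir -p pics; python3 - <<'E'
from bench import robot, viewer, workorder
import cv2, numpy as np
o=robot.get_obs()
for k,v in o.items(): print(k,np.round(v,3).tolist())
for n in ["side","top","wrist"]:
    f=viewer.grab_frame(n); cv2.imwrite(f"pics/{n}0.png",f["image"][:,:,::-1]); np.savez(f"pics/{n}0.npz",**f)
    print(n,f["fovy"],f["cx"],f["cy"],np.round(f["view"],3).tolist())
E
```

```text
pics
clock 0.0
qpos [69.277, 18.44, -4.015, 83.177, 1.295, 78.541, -3.259]
joint_velocities [0.043, -0.054, -0.109, -0.012, -0.038, 0.046, 0.076]
joint_torque [-0.0, -49.358, -0.383, -31.434, 0.013, 0.011, -0.0]
tool_pos [238.29, -604.149, 230.19]
tool_rot [[-0.001, 0.367, -0.93], [0.002, -0.93, -0.367], [-1.0, -0.002, 0.0]]
wrist_force [0.19, 0.755, -0.656]
moment [-0.001, -0.031, 0.037]
gripper_width 85.403
side 44.05975966951897 256.8922870467904 186.28530011251155 [[-0.996, -0.088, -0.016, 611.415], [-0.034, 0.541, -0.84, 148.651], [0.083, -0.836, -0.542, 1328.693], [0.0, 0.0, 0.0, 1.0]]
top 47.85293987113564 259.29265189357926 189.31095996963785 [[-0.02, -1.0, -0.006, -98.023], [-0.987, 0.021, -0.158, 611.353], [0.158, 0.003, -0.987, 1211.497], [0.0, 0.0, 0.0, 1.0]]
wrist 65.36898096335548 257.67833212611396 198.15272919084913 [[0.368, -0.93, -0.002, -647.99], [-0.885, -0.351, 0.305, -39.82], [-0.285, -0.111, -0.952, 379.239], [0.0, 0.0, 0.0, 1.0]]
```

View pics/side0.png

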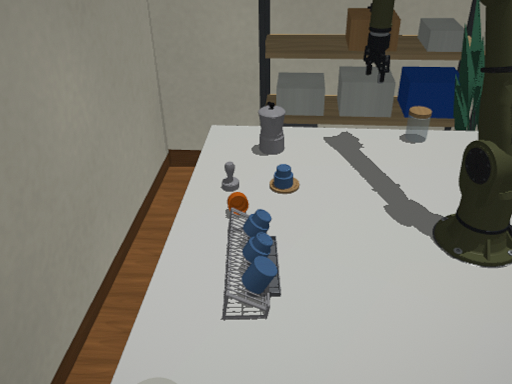

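View pics/top0.png

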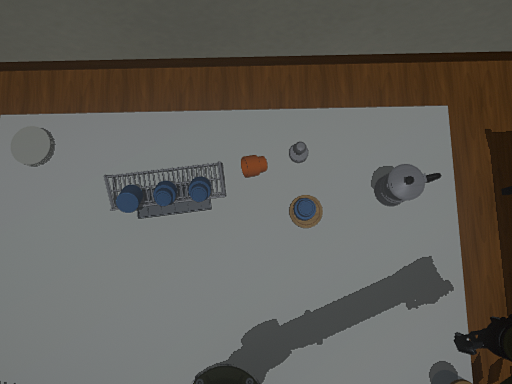

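View pics/wrist0.png

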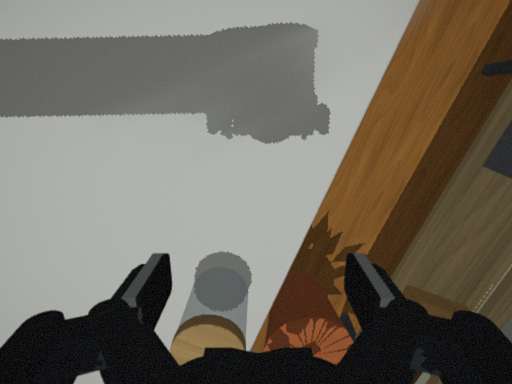

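```bash
cat > h.py <<'E'
import numpy as np, cv2
def load(n): return dict(np.load(f"pics/{n}.npz"))
def K(f):
    H=f["image"].shape[0]; fl=H/2/np.tan(np.radians(float(f["fovy"]))/2)
    return np.array([[fl,0,float(f["cx"])],[0,fl,float(f["cy"])],[0,0,1]])
def proj(f,P):
    V=f["view"]; p=V[:3,:3]@np.asarray(P,float)+V[:3,3]; q=K(f)@p; return q[:2]/q[2]
def ray(f,uv):
    V=f["view"]; R=V[:3,:3]; c=-R.T@V[:3,3]; d=R.T@np.linalg.inv(K(f))@np.array([uv[0],uv[1],1.]); return c,d/np.linalg.norm(d)
def onz(f,uv,z):
    c,d=ray(f,uv); return c+d*(z-c[2])/d[2]
def tri(rs):
    A=np.zeros((3,3));b=np.zeros(3)
    for c,d in rs:
        M=np.eye(3)-np.outer(d,d); A+=M;b+=M@c
    X=np.linalg.solve(A,b); return X,[round(float(np.linalg.norm((np.eye(3)-np.outer(d,d))@(X-c))),2) for c,d in rs]
def blue(f):
    hsv=cv2.cvtColor(f["image"],cv2.COLOR_RGB2HSV); return cv2.inRange(hsv,(100,90,30),(125,255,255))
E
python3 - <<'E'
from h import *
for n in ["side0","top0"]:
    f=load(n); m=blue(f)
    k,l,s,c=cv2.connectedComponentsWithStats(m)
    for i in range(1,k):
        if s[i,4]>40: print(n,s[i],c[i].round(1))
f=load("side0");im=f["image"][:,:,::-1]
a=cv2.resize(im[180:320,200:320],None,fx=5,fy=5,interpolation=cv2.INTER_CUBIC)[:600]
cv2.imwrite("pics/c1.png",cv2.resize(im[185:325,210:310],None,fx=4.2,fy=4.2,interpolation=cv2.INTER_CUBIC))
f=load("top0");im=f["image"][:,:,::-1]
cv2.imwrite("pics/c2.png",cv2.resize(im[130:240,95:335],None,fx=3.3,fy=3.3,interpolation=cv2.INTER_CUBIC))
E
```

```text
side0 [ 397   67   62   52 2528] [428.2  89.6]
side0 [274 164  19  25 369] [283.1 176.5]
side0 [ 242  209   36   85 1974] [258.1 252.7]
top0 [189 177  22  25 370] [198.5 189.5]
top0 [153 181  23  25 392] [163.7 193.3]
top0 [116 185  26  27 446] [127.4 199.2]
top0 [294 198  22  22 337] [305.  208.7]
```

View pics/c1.png

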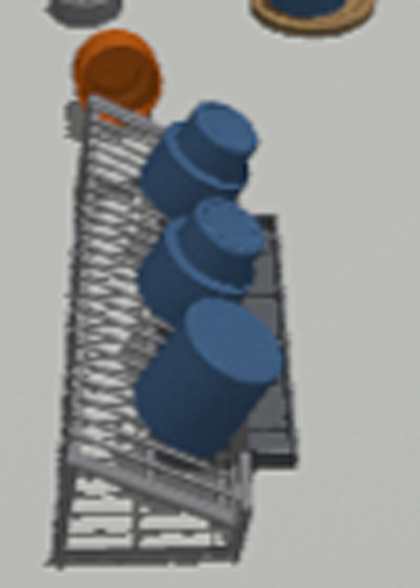

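View pics/c2.png

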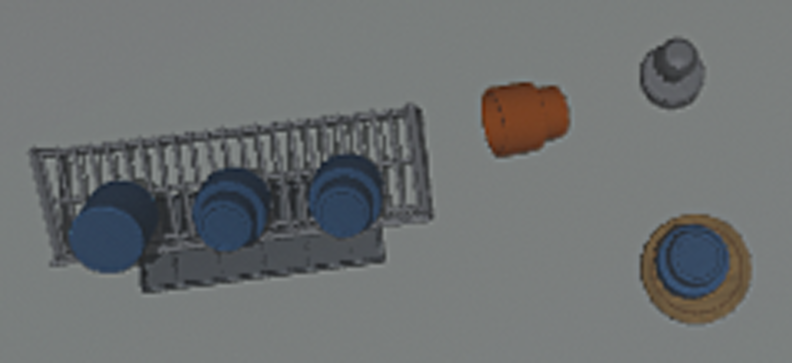

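```bash
python3 - <<'E'
from h import *
t=load("top0");s=load("side0")
c2=lambda u,v:(u/3.3+95-.35,v/3.3+130-.35)
c1=lambda u,v:(u/4.2+210-.38,v/4.2+185-.38)
for n,a,b in [("right",c2(344,208),c1(226,128)),("mid",c2(227,225),c1(235,226)),("odd",c2(106,240),c1(234,338))]:
    X,e=tri([ray(t,a),ray(s,b)]); print(n,X.round(1),e)
for n,p,z in [("BL",(35,150),79),("BR",(415,106),79),("FL",(55,264),45),("FR",(431,217),45)]: print(n,onz(t,c2(*p),z).round(1))
print("coaster", onz(t,c2(696,269),10).round(1))
print("basefoot", onz(t,c2(697,256),75).round(1))
print("orange", onz(t,c2(526,120),30).round(1),"tamper",onz(t,c2(680,52),92).round(1),onz(t,c2(670,82),5).round(1),"moka",onz(t,(408,180),187).round(1))
print("tray",[onz(t,c2(*p),14).round(0) for p in [(145,290),(383,262)]])
E
```

```text
right [592.3  57.9  98.7] [2.85, 2.85]
mid [579.6 156.7  99.2] [3.08, 3.08]
odd [570.7 257.9 101.7] [1.02, 1.02]
BL [654.8 328.9  79. ]
BR [686.6  -0.9  79. ]
FL [559.1 320.   45. ]
FR [593.8 -11.2  45. ]
coaster [ 546.5 -246.8   10. ]
basefoot [ 550.8 -241.4   75. ]
orange [682.7 -96.4  30. ] tamper [ 726.5 -231.5   92. ] [ 721.1 -229.8    5. ] moka [ 603.2 -496.6  187. ]
tray [array([538., 249.,  14.]), array([558.,  35.,  14.])]
```

Candidates for the stepped cups on the drainer, as pixels in the top picture:
- Right cup: blue with a step, at (199,188). Chosen, to be taken first.
- Middle cup: blue with a step, at (165,193). Chosen, to be taken second.
- Left cup: blue, straight-sided, at (128,199). Leave it.
- Orange stepped cup at (254,165): a decoy.
- Base cup on the coaster, at (305,208).

The close crops show the step on the right and middle cups and a plain cylinder at the left.

```bash
cat >> h.py <<'E'
from scipy.spatial.transform import Rotation as Ro
yaw=np.radians(5.8)
def Rt(tilt,yw=yaw):  # tool orientation, jaw along drainer y, pointing down tilted outward
    t=np.radians(tilt); x=np.array([np.sin(t)*np.cos(yw),np.sin(t)*np.sin(yw),-np.cos(t)]); y=np.array([-np.sin(yw),np.cos(yw),0]); return np.c_[x,y,np.cross(x,y)]
def plan(pos,R,n=5,mx=58,mr=10.2,steps=None):
    from bench import robot
    o=robot.get_obs(); p=np.array(o["tool_pos"]);R0=np.array(o["tool_rot"])
    d=R0.T@(np.asarray(pos)-p); w=Ro.from_matrix(R0.T@R).as_rotvec(degrees=True)
    need=max(np.linalg.norm(d)/mx,np.linalg.norm(w)/mr,1e-9)
    print("clock",o["clock"],"at",p.round(1),"d",d.round(1),"w",w.round(1),"rows needed",round(need,1),"q",np.round(o["qpos"],0),"F",np.round(o["wrist_force"],1),"W",round(o["gripper_width"],1))
    N=steps or max(need,1)
    rows=[]
    for i in range(1,n+1):
        f=min(1,i/N); rows.append(np.round(np.r_[d/200*f,w/120*f],3).tolist())
        if f==1: break
    print(rows)
def pts(o=None):
    pass
E
python3 - <<'E'
from h import *
plan([430,-350,300],Rt(0))
E
```

```text
clock 0.15 at [ 238.4 -604.3  230.5] d [ -69.3 -166.3 -271.6] w [-1.643e+02 -1.000e-01  0.000e+00] rows needed 16.1 q [69. 18. -4. 83.  1. 79. -3.] F [ 0.8 -0.6  0.7] W 85.5
[[-0.022, -0.052, -0.084, -0.085, -0.0, 0.0], [-0.043, -0.103, -0.169, -0.17, -0.0, 0.0], [-0.065, -0.155, -0.253, -0.255, -0.0, 0.0], [-0.086, -0.207, -0.337, -0.34, -0.0, 0.0], [-0.108, -0.258, -0.422, -0.425, -0.0, 0.0]]
```

Emit:
apply_moves:
  deltas:
    - [-0.022,-0.052,-0.084,-0.085,0,0]
    - [-0.043,-0.103,-0.169,-0.17,0,0]
    - [-0.065,-0.155,-0.253,-0.255,0,0]
    - [-0.086,-0.207,-0.337,-0.34,0,0]
    - [-0.108,-0.258,-0.422,-0.425,0,0]

```text
clock: 0.78
tool_pos: [298.3, -525.0, 252.6]
tool_rot: [[-0.0, 0.956, -0.295], [0.001, -0.295, -0.956], [-1.0, -0.001, -0.0]]
wrist_force: [0.1, -0.1, 0.3]
gripper_width: 85.4
```

```bash
python3 - <<'E'
from h import *
plan([500,-150,300],Rt(0))
E
```

```text
clock 0.775 at [ 298.3 -525.   252.6] d [ -47.2   82.2 -417.8] w [-112.9   -0.    -0. ] rows needed 11.1 q [ 69.  13. -13.  88.   3.  80.  39.] F [ 0.1 -0.1  0.3] W 85.4
[[-0.021, 0.037, -0.189, -0.085, -0.0, -0.0], [-0.043, 0.074, -0.377, -0.17, -0.0, -0.0], [-0.064, 0.111, -0.566, -0.255, -0.0, -0.0], [-0.085, 0.149, -0.755, -0.34, -0.0, -0.0], [-0.107, 0.186, -0.943, -0.425, -0.0, -0.0]]
```

Emit:
apply_moves:
  deltas:
    - [-0.021,0.037,-0.189,-0.085,0,0]
    - [-0.043,0.074,-0.377,-0.17,0,0]
    - [-0.064,0.111,-0.566,-0.255,0,0]
    - [-0.085,0.149,-0.755,-0.34,0,0]
    - [-0.107,0.186,-0.943,-0.425,0,0]

```text
clock: 1.4
tool_pos: [390.5, -355.7, 274.2]
tool_rot: [[-0.0, 0.83, 0.557], [0.0, 0.557, -0.83], [-1.0, -0.0, -0.0]]
wrist_force: [-0.3, -0.0, 0.5]
gripper_width: 85.2
```

```bash
python3 - <<'E'
from h import *
a=-Rt(30)[:,0]; print(a)
plan(np.array([592,58,99])+a*100,Rt(30))
E
```

```text
[-0.49744035 -0.05052815  0.8660254 ]
clock 1.4 at [ 390.5 -355.7  274.2] d [  88.6  353.7 -254.7] w [-60.5 -27.   16.2] rows needed 7.7 q [ 62.   4. -24.  96.   2.  81.  72.] F [-0.3 -0.   0.5] W 85.2
[[0.058, 0.231, -0.166, -0.066, -0.029, 0.018], [0.116, 0.461, -0.332, -0.131, -0.059, 0.035], [0.173, 0.692, -0.498, -0.197, -0.088, 0.053], [0.231, 0.922, -0.664, -0.263, -0.117, 0.07], [0.289, 1.153, -0.83, -0.328, -0.147, 0.088]]
```

Emit:
apply_moves:
  deltas:
    - [0.02,0.231,-0.166,-0.066,-0.029,0.018]
    - [0.05,0.461,-0.332,-0.131,-0.059,0.035]
    - [0.09,0.692,-0.498,-0.197,-0.088,0.053]
    - [0.14,0.922,-0.664,-0.263,-0.117,0.07]

```text
clock: 1.9
tool_pos: [471.0, -142.4, 246.2]
tool_rot: [[0.277, 0.403, 0.872], [-0.047, 0.912, -0.407], [-0.96, 0.071, 0.272]]
wrist_force: [2.0, -0.3, 0.6]
gripper_width: 85.5
```

```bash
python3 - <<'E'
from h import *
a=-Rt(30)[:,0]
plan(np.array([592,58,99])+a*100,Rt(30))
E
```

```text
clock 1.9 at [ 471.  -142.4  246.2] d [ 68.6 202.7 -33.8] w [-28.9 -12.8   7.9] rows needed 3.7 q [ 53. -15. -32. 115. -12.  62.  91.] F [ 2.  -0.3  0.6] W 85.5
[[0.092, 0.271, -0.045, -0.065, -0.029, 0.018], [0.184, 0.543, -0.091, -0.129, -0.057, 0.035], [0.276, 0.814, -0.136, -0.194, -0.086, 0.053], [0.343, 1.013, -0.169, -0.241, -0.107, 0.066]]
```

```bash
python3 - <<'E'
from h import *
plan([585,40,215],Rt(10))
E
```

```text
clock 1.9 at [ 471.  -142.4  246.2] d [ 52.9 210.2  16.7] w [-29.8   6.7   2.7] rows needed 3.7 q [ 53. -15. -32. 115. -12.  62.  91.] F [ 2.  -0.3  0.6] W 85.5
[[0.071, 0.28, 0.022, -0.066, 0.015, 0.006], [0.141, 0.561, 0.045, -0.133, 0.03, 0.012], [0.212, 0.841, 0.067, -0.199, 0.045, 0.018], [0.264, 1.051, 0.084, -0.248, 0.056, 0.023]]
```

Emit:
apply_moves:
  deltas:
    - [0.071,0.26,0.022,-0.066,0.018,0.006]
    - [0.141,0.5,0.045,-0.133,0.036,0.012]
    - [0.212,0.75,0.067,-0.199,0.05,0.018]
    - [0.264,0.95,0.084,-0.248,0.056,0.023]
    - [0.264,1.0,0.084,-0.248,0.056,0.023]

```text
clock: 2.52
tool_pos: [581.5, 31.5, 213.6]
tool_rot: [[0.169, -0.1, 0.98], [0.023, 0.995, 0.098], [-0.985, 0.006, 0.17]]
wrist_force: [-0.2, -1.0, -0.2]
gripper_width: 85.5
```

```bash
python3 - <<'E'
from h import *
from bench import viewer
a=-Rt(30)[:,0]
plan(np.array([592,58,99])+a*50,Rt(30))
f=viewer.grab_frame("wrist"); np.savez("pics/w1.npz",**f); cv2.imwrite("pics/w1.png",f["image"][:,:,::-1])
E
```

```text
clock 2.525 at [581.5  31.5 213.6] d [ 68.4  24.9 -23.9] w [ -0.1 -20.2  -0.3] rows needed 2.0 q [ 40.   7. -49. 102.   6.  64.  86.] F [-0.2 -1.  -0.2] W 85.5
[[0.173, 0.063, -0.06, -0.001, -0.085, -0.001], [0.342, 0.124, -0.119, -0.001, -0.168, -0.002]]
```

View pics/w1.png

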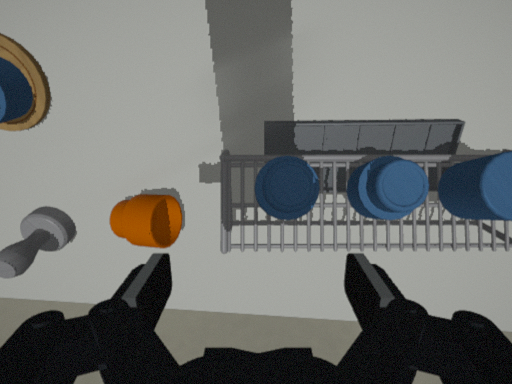

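```bash
python3 - <<'E'
from h import *
f=load("w1"); im=f["image"][:,:,::-1]
c=cv2.resize(im[135:255,240:440],None,fx=4,fy=4,interpolation=cv2.INTER_CUBIC); c=cv2.convertScaleAbs(c,alpha=1.8)
cv2.imwrite("pics/w1c.png",c)
E
```

```text
(no output)
```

View pics/w1c.png

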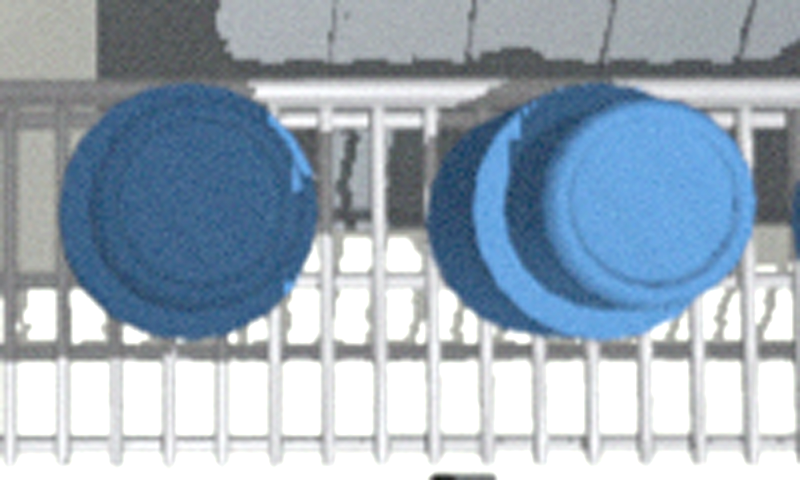

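```bash
python3 - <<'E'
from h import *
t=load("top0");s=load("side0");w=load("w1")
c2=lambda u,v:(u/3.3+95-.35,v/3.3+130-.35)
c1=lambda u,v:(u/4.2+210-.38,v/4.2+185-.38)
cw=lambda u,v:(u/4+240-.375,v/4+135-.375)
for n,a,b,c in [("right",c2(344,208),c1(226,128),cw(195,207)),("mid",c2(227,225),c1(235,226),cw(648,203))]:
    for k in [(0,1,2),(0,2),(1,2)]:
        rs=[ray(t,a),ray(s,b),ray(w,c)]
        X,e=tri([rs[i] for i in k]); print(n,k,X.round(1),e)
cc,d=ray(w,cw(188,210)); print("cam",cc.round(1),"dir",d.round(3))
fl=K(w)[0,0]; print(fl)
# shoulder circle at depth from radius
for r in (128,129,130):
    zc=fl*31.5/(r/4); u=np.linalg.inv(K(w))@np.array([*cw(188,210),1]); P=w["view"][:3,:3].T@(u*zc-w["view"][:3,3]); print(r,P.round(1),"foot top est",(P-26*Rt(30)[:,0]).round(1))
print(proj(w,[592.3,57.9,98.7]))
# yaw from front rail: bright rail line
for (u,v),(u2,v2) in [((230,152),(505,153))]:
    A=onz(w,(u,v),45);B=onz(w,(u2,v2),45); print(A.round(1),B.round(1),np.degrees(np.arctan2(-(B-A)[0],(B-A)[1])))
E
```

```text
right (0, 1, 2) [591.7  59.7  99.7] [3.82, 2.4, 2.24]
right (0, 2) [597.   61.9  86.3] [2.13, 2.13]
right (1, 2) [589.6  61.6 101.2] [0.49, 0.49]
mid (0, 1, 2) [579.2 158.5 101.4] [3.92, 3.01, 2.06]
mid (0, 2) [579.7 156.9 105.4] [2.65, 2.65]
mid (1, 2) [577.5 160.4 102.2] [1.33, 1.33]
cam [481.   22.  340.1] dir [ 0.414  0.143 -0.899]
299.24888586815626
128 [603.6  64.5  73.9] foot top est [590.7  63.1  96.5]
129 [602.6  64.1  76. ] foot top est [589.7  62.8  98.5]
130 [601.7  63.8  78. ] foot top est [588.8  62.5 100.6]
[283.71471882 186.97604893]
[583.1   5.3  45. ] [555.9 288.5  45. ] 5.485306965298012
```

```bash
sed -i 's/radians(5.8)/radians(5.6)/' h.py; python3 - <<'E'
from h import *
a=-Rt(30)[:,0]
plan(np.array([590,61.5,100])+a*35,Rt(30),steps=3)
E
```

```text
clock 2.575 at [581.5  31.4 214.1] d [ 81.6  28.7 -20.3] w [ -0.  -20.1  -0.3] rows needed 2.0 q [ 40.   7. -49. 102.   6.  64.  86.] F [0.3 0.9 0.4] W 85.2
[[0.136, 0.048, -0.034, -0.0, -0.056, -0.001], [0.272, 0.096, -0.068, -0.0, -0.112, -0.002], [0.408, 0.144, -0.101, -0.0, -0.168, -0.003]]
```

Emit:
apply_moves:
  deltas:
    - [0.136,0.048,-0.034,0,-0.056,-0.001]
    - [0.272,0.096,-0.068,0,-0.112,-0.002]
    - [0.408,0.144,-0.101,0,-0.168,-0.003]
    - [0.408,0.144,-0.101,0,-0.168,-0.003]
  jaw: 1

```text
clock: 3.08
tool_pos: [565.8, 54.1, 124.9]
tool_rot: [[0.489, -0.091, 0.867], [0.04, 0.996, 0.082], [-0.871, -0.006, 0.491]]
wrist_force: [0.2, -0.1, 0.4]
gripper_width: 85.1
```

```bash
python3 - <<'E'
from h import *
from bench import viewer
a=-Rt(30)[:,0]
plan(np.array([590,61.5,100])-a*60,Rt(30),steps=3)
for n in ["wrist","side"]:
    f=viewer.grab_frame(n); np.savez(f"pics/{n}2.npz",**f); im=f["image"][:,:,::-1]
    if n=="side": im=cv2.resize(im[160:310,190:340],None,fx=4,fy=4,interpolation=cv2.INTER_CUBIC)
    cv2.imwrite(f"pics/{n}2.png",im)
E
```

```text
clock 3.075 at [565.8  54.1 124.9] d [93.8  5.8 10. ] w [-0.2 -0.6  0.5] rows needed 1.6 q [ 43.  -5. -50. 126.  -5.  28.  91.] F [ 0.2 -0.1  0.4] W 85.1
[[0.156, 0.01, 0.017, -0.0, -0.002, 0.001], [0.313, 0.019, 0.033, -0.001, -0.003, 0.003], [0.469, 0.029, 0.05, -0.001, -0.005, 0.004]]
```

View pics/wrist2.png

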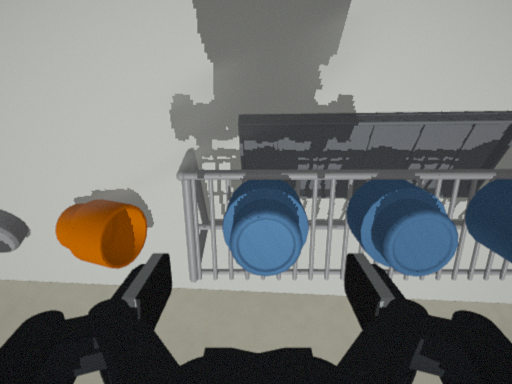

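View pics/side2.png

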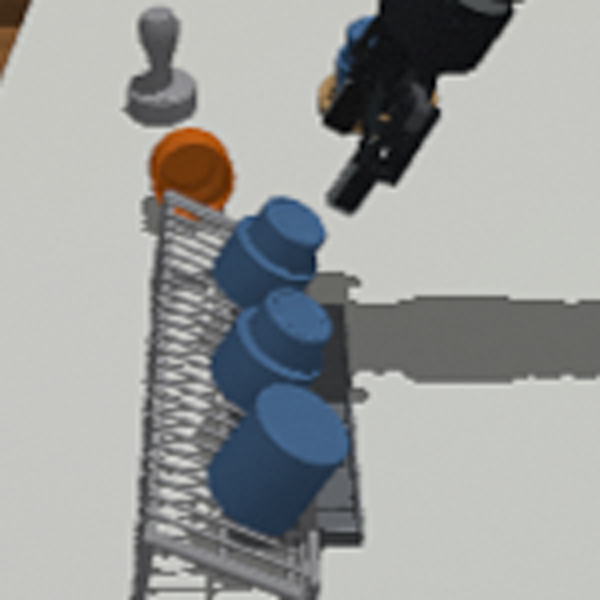

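```bash
python3 - <<'E'
from h import *
from bench import robot
f=load("wrist2"); im=f["image"][:,:,::-1]
cv2.imwrite("pics/wrist2c.png",cv2.convertScaleAbs(cv2.resize(im[170:290,200:330],None,fx=5,fy=5,interpolation=cv2.INTER_CUBIC),alpha=1.5))
o=robot.get_obs(); print(np.round(o["tool_pos"],1), np.round(o["tool_rot"],3).tolist())
E
```

```text
[573.3  55.2 132.1] [[0.5, -0.092, 0.861], [0.042, 0.996, 0.082], [-0.865, -0.004, 0.501]]
```

View pics/wrist2c.png

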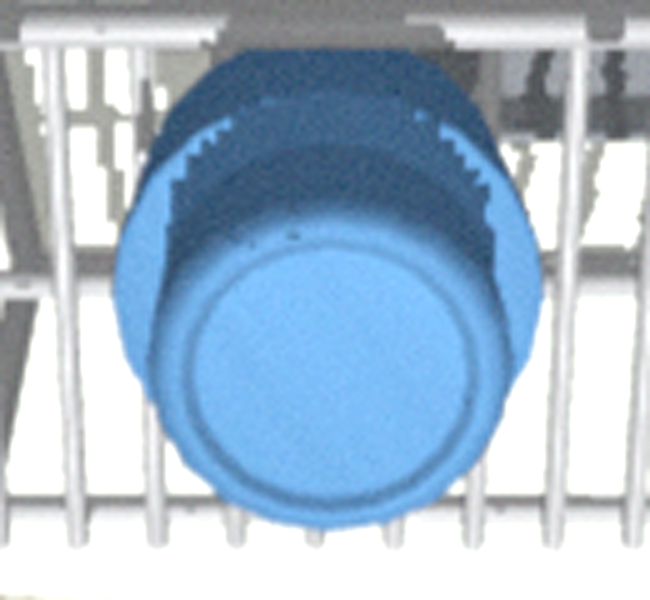

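```bash
python3 - <<'E'
from h import *
w=load("w1");v=load("wrist2");s=load("side0")
cw=lambda u,v:(u/4+240-.375,v/4+135-.375)
c1=lambda u,v:(u/4.2+210-.38,v/4.2+185-.38)
rs=[ray(w,cw(195,207)),ray(v,(265.8,244.0)),ray(s,c1(226,128))]
for k in [(0,1),(1,2),(0,1,2)]:
    X,e=tri([rs[i] for i in k]); print(k,X.round(1),e)
c,d=rs[1]; 
for z in (98,100,102): print(z,(c+d*(z-c[2])/d[2]).round(1))
for P in ([590,61.5,100],): print(proj(v,P))
a=-Rt(30)[:,0]
plan(np.array([590.5,60.5,100])-a*60,Rt(30),steps=3)
E
```

```text
(0, 1) [591.4  62.5  98.5] [0.52, 0.52]
(1, 2) [588.8  62.4 101. ] [0.56, 0.56]
(0, 1, 2) [589.5  62.  100.8] [0.93, 1.0, 0.47]
98 [592.3  63.1  98. ]
100 [589.4  62.8 100. ]
102 [586.5  62.4 102. ]
[263.73742194 244.42698904]
clock 3.175 at [573.3  55.2 132.1] d [96.6  4.3 -0.9] w [-0.2  0.1  0.4] rows needed 1.7 q [ 43.  -5. -50. 125.  -5.  28.  91.] F [ 1.  -0.4  0.5] W 85.5
[[0.161, 0.007, -0.001, -0.0, 0.0, 0.001], [0.322, 0.014, -0.003, -0.001, 0.0, 0.002], [0.483, 0.021, -0.004, -0.001, 0.001, 0.003]]
```

Emit:
apply_moves:
  deltas:
    - [0.05,0.03,-0.005,0,0,0]
    - [0.2,0.03,-0.005,0,0,0]
    - [0.35,0.03,-0.005,0,0,0.002]
    - [0.45,0.03,-0.005,0,0,0.002]
    - [0.48,0.03,-0.005,0,0,0.003]

```text
clock: 3.8
tool_pos: [622.0, 65.8, 48.2]
tool_rot: [[0.5, -0.094, 0.861], [0.05, 0.996, 0.08], [-0.865, 0.003, 0.502]]
wrist_force: [-0.0, 0.6, -0.3]
gripper_width: 85.3
```

```bash
python3 - <<'E'
from h import *
from bench import viewer
a=-Rt(30)[:,0]
for n in ["wrist","side"]:
    f=viewer.grab_frame(n); np.savez(f"pics/{n}3.npz",**f); im=f["image"][:,:,::-1]
    if n=="side": im=cv2.resize(im[160:310,190:340],None,fx=4,fy=4,interpolation=cv2.INTER_CUBIC)
    cv2.imwrite(f"pics/{n}3.png",im)
plan(np.array([590,62.3,100])-a*60,Rt(30),steps=3)
E
```

```text
clock 3.9 at [621.   66.3  48.3] d [-0.4 -0.9 -1.3] w [-0.2  0.1 -0.1] rows needed 0.0 q [ 34.  13. -47. 123.  35.  20.  56.] F [-1.1 -0.   0. ] W 85.6
[[-0.001, -0.002, -0.002, -0.001, 0.0, -0.0], [-0.001, -0.003, -0.004, -0.001, 0.001, -0.0], [-0.002, -0.005, -0.006, -0.002, 0.001, -0.001]]
```

View pics/wrist3.png

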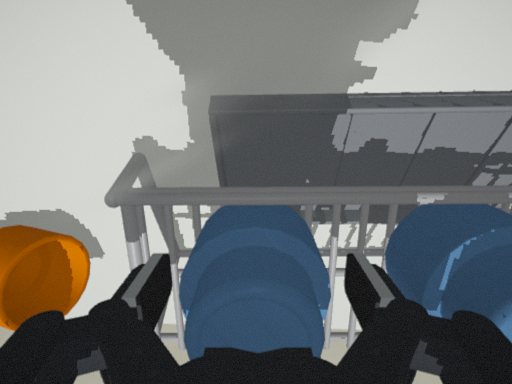

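View pics/side3.png

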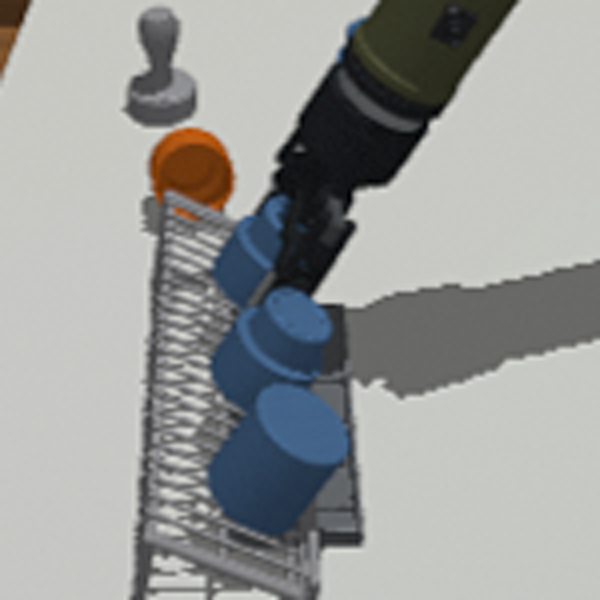

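Emit:
apply_moves:
  deltas:
    - [0,-0.004,-0.005,0,0,0]
    - [0,-0.004,-0.005,0,0,0]
    - [0,-0.004,-0.005,0,0,0]
    - [0,-0.004,-0.005,0,0,0]
  jaw: 0
  squeeze: 45

```text
clock: 4.4
tool_pos: [618.8, 65.3, 48.2]
tool_rot: [[0.5, -0.096, 0.861], [0.049, 0.995, 0.083], [-0.865, 0.001, 0.503]]
wrist_force: [-4.6, -0.4, 5.5]
gripper_width: 61.5
```

```bash
python3 - <<'E'
from h import *
from bench import viewer
a=-Rt(30)[:,0]
for n in ["wrist"]:
    f=viewer.grab_frame(n); np.savez(f"pics/{n}4.npz",**f); im=f["image"][:,:,::-1]
    cv2.imwrite(f"pics/{n}4.png",im)
plan(np.array([590,62.3,100])-a*60+[0,0,15],Rt(30),steps=3)
E
```

```text
clock 4.45 at [618.8  65.3  48.2] d [-12.3  -0.2   8.4] w [-0.1  0.2  0. ] rows needed 0.3 q [ 35.  13. -47. 124.  35.  20.  56.] F [-4.  -1.5  5.4] W 61.1
[[-0.021, -0.0, 0.014, -0.0, 0.0, 0.0], [-0.041, -0.001, 0.028, -0.0, 0.001, 0.0], [-0.062, -0.001, 0.042, -0.001, 0.001, 0.0]]
```

View pics/wrist4.png

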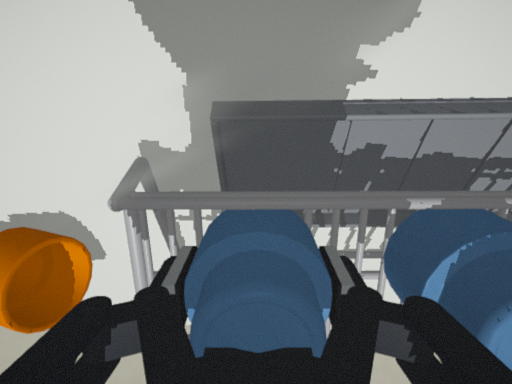

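Emit:
apply_moves:
  deltas:
    - [-0.03,0,0,0,0,0]
    - [-0.1,0,0,0,0,0]
    - [-0.18,0,0.02,0,0,0]
    - [-0.26,0,0.04,0,0,0]

```text
clock: 4.95
tool_pos: [598.0, 63.8, 95.7]
tool_rot: [[0.497, -0.097, 0.862], [0.05, 0.995, 0.083], [-0.866, 0.002, 0.499]]
wrist_force: [-0.0, -0.2, -2.0]
gripper_width: 61.3
```

```bash
python3 - <<'E'
from h import *
from bench import viewer
for n in ["wrist"]:
    f=viewer.grab_frame(n); np.savez(f"pics/{n}5.npz",**f); im=f["image"][:,:,::-1]
    cv2.imwrite(f"pics/{n}5.png",im)
plan([570,0,200],Rt(0,np.radians(-6)))
E
```

```text
clock 5.0 at [599.1  64.1  97.7] d [-106.2  -60.9   20.9] w [11.3 30.  -3.1] rows needed 3.2 q [ 48.   5. -58. 124.  16.  24.  73.] F [ 0.6  1.1 -0.6] W 61.3
[[-0.168, -0.096, 0.033, 0.03, 0.079, -0.008], [-0.336, -0.193, 0.066, 0.06, 0.158, -0.016], [-0.504, -0.289, 0.099, 0.09, 0.237, -0.024], [-0.531, -0.305, 0.104, 0.094, 0.25, -0.026]]
```

View pics/wrist5.png

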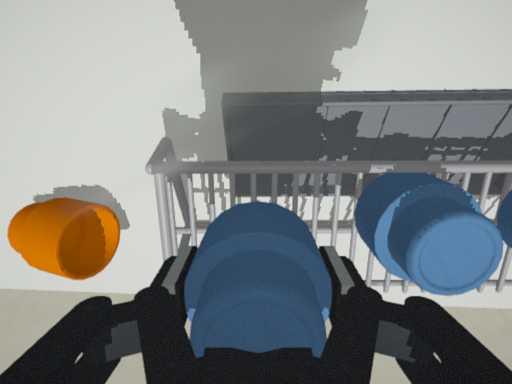

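Emit:
apply_moves:
  deltas:
    - [-0.14,-0.06,0.025,0.02,0.055,-0.006]
    - [-0.27,-0.13,0.05,0.045,0.12,-0.012]
    - [-0.4,-0.21,0.075,0.07,0.19,-0.018]
    - [-0.531,-0.305,0.104,0.094,0.25,-0.026]
    - [-0.531,-0.305,0.104,0.094,0.25,-0.026]

```text
clock: 5.62
tool_pos: [572.6, -2.4, 198.8]
tool_rot: [[0.002, 0.108, 0.994], [0.002, 0.994, -0.108], [-1.0, 0.002, 0.001]]
wrist_force: [0.9, 0.5, -1.8]
gripper_width: 61.0
```

```bash
python3 - <<'E'
from h import *
plan([550,-160,200],Rt(0,np.radians(-10)),steps=4)
E
```

```text
clock 5.625 at [572.6  -2.4 198.8] d [  -1.5 -159.1   -5.5] w [ 3.8  0.1 -0.1] rows needed 2.7 q [ 45.  17. -56.  96.  15.  75.  70.] F [ 0.9  0.5 -1.8] W 61.0
[[-0.002, -0.199, -0.007, 0.008, 0.0, -0.0], [-0.004, -0.398, -0.014, 0.016, 0.0, -0.0], [-0.006, -0.597, -0.02, 0.024, 0.0, -0.001], [-0.008, -0.795, -0.027, 0.032, 0.001, -0.001]]
```

Emit:
apply_moves:
  deltas:
    - [-0.002,-0.2,-0.007,0.008,0,0]
    - [-0.004,-0.4,-0.014,0.016,0,0]
    - [-0.006,-0.6,-0.02,0.024,0,-0.001]
    - [-0.008,-0.795,-0.027,0.032,0.001,-0.001]
    - [-0.008,-0.795,-0.027,0.032,0.001,-0.001]

```text
clock: 6.25
tool_pos: [546.3, -161.9, 197.7]
tool_rot: [[-0.005, 0.177, 0.984], [-0.003, 0.984, -0.177], [-1.0, -0.004, -0.004]]
wrist_force: [-0.4, 1.1, -1.6]
gripper_width: 61.7
```

```bash
python3 - <<'E'
from h import *
from bench import viewer
for n in ["wrist","top","side"]:
    f=viewer.grab_frame(n); np.savez(f"pics/{n}6.npz",**f); im=f["image"][:,:,::-1]
    cv2.imwrite(f"pics/{n}6.png",im)
plan([550,-160,200],Rt(0,np.radians(-10)),steps=4)
E
```

```text
clock 6.4 at [ 547.7 -156.2  198.7] d [-1.3 -3.4  2.9] w [ 0.3 -0.2  0.1] rows needed 0.1 q [ 57.  16. -52.  96.  13.  75.  83.] F [ 0.4  0.1 -1.7] W 61.2
[[-0.002, -0.004, 0.004, 0.001, -0.0, 0.0], [-0.003, -0.009, 0.007, 0.001, -0.001, 0.0], [-0.005, -0.013, 0.011, 0.002, -0.001, 0.0], [-0.007, -0.017, 0.015, 0.002, -0.002, 0.001]]
```

View pics/wrist6.png

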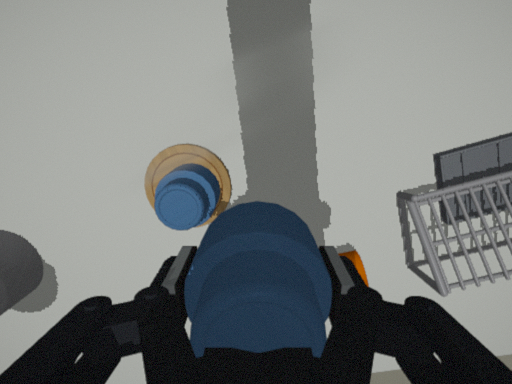

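View pics/top6.png

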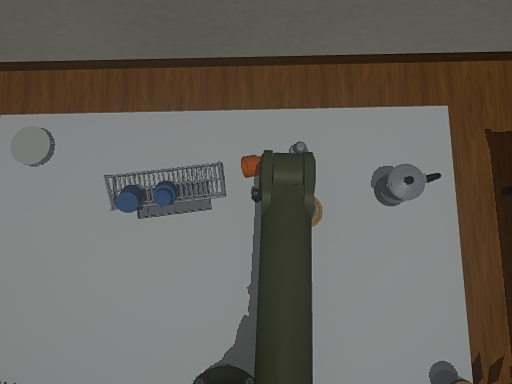

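View pics/side6.png

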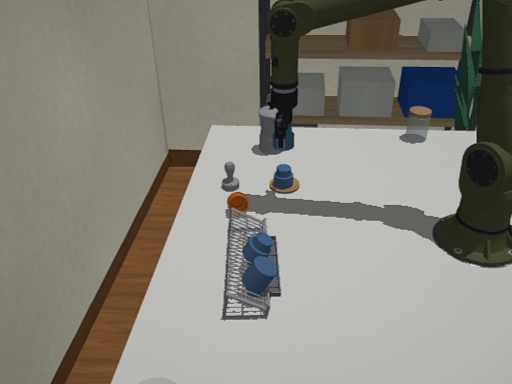

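```bash
python3 - <<'E'
from h import *
def crop(n,x0,x1,y0,y1,s,al):
    im=load(n)["image"][:,:,::-1]; return cv2.convertScaleAbs(cv2.resize(im[y0:y1,x0:x1],None,fx=s,fy=s,interpolation=cv2.INTER_CUBIC),alpha=al)
a=crop("wrist6",140,240,135,235,4,1.7); b=crop("top0",280,330,185,235,8,1.7); 
cv2.imwrite("pics/b1.png",np.hstack([a,b]))
cv2.imwrite("pics/b2.png",crop("side0",262,307,155,200,12,1.7))
E
```

```text
(no output)
```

View pics/b1.png

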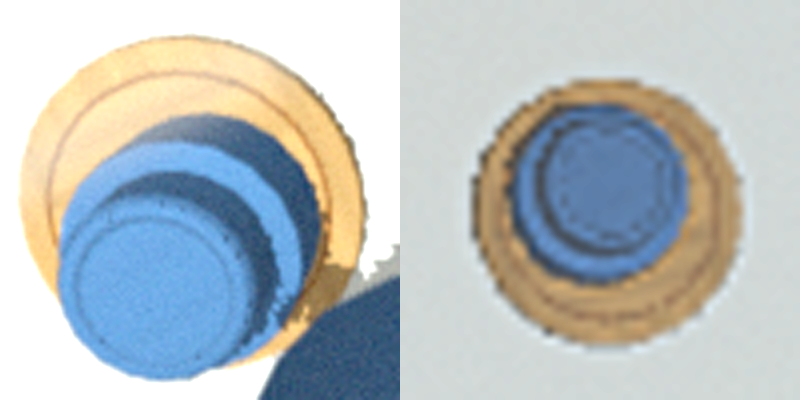

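View pics/b2.png

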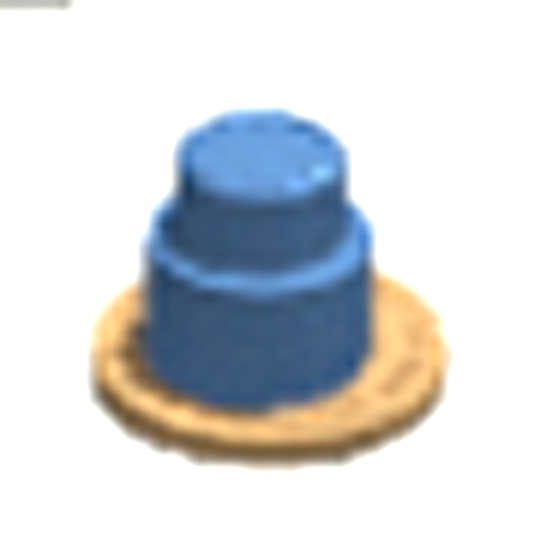

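```bash
python3 - <<'E'
from h import *
w=load("wrist6");t=load("top0");s=load("side0")
rs=[ray(w,(178.6,206.1)),ray(t,(306.2,207.7)),ray(s,(283.5,167.5))]
for i,n in enumerate("wts"):
    c,d=rs[i]; print(n,(c+d*(75-c[2])/d[2]).round(1))
for k in [(0,1),(1,2),(0,2),(0,1,2)]:
    X,e=tri([rs[i] for i in k]); print(k,X.round(1),e)
# side image: moka etc; check held cup in wrist6: where is held foot
print(proj(w,[547.7+0,-156.2,198.7]))
E
```

```text
w [ 546.6 -236.5   75. ]
t [ 549.4 -242.3   75. ]
s [ 547.3 -235.9   75. ]
(0, 1) [ 552.4 -244.2   53.3] [0.61, 0.61]
(1, 2) [ 548.7 -242.6   71.2] [1.19, 1.19]
(0, 2) [ 547.1 -236.7   74.4] [0.26, 0.26]
(0, 1, 2) [ 548.4 -240.5   71.5] [2.73, 2.57, 1.19]
[266.37409544 258.9304501 ]
```

```bash
python3 - <<'E'
from h import *
from bench import viewer, robot
f=viewer.grab_frame("wrist"); np.savez(f"pics/w7.npz",**f)
im=f["image"][:,:,::-1]
cv2.imwrite("pics/w7.png",cv2.convertScaleAbs(cv2.resize(im[135:235,140:240],None,fx=6,fy=6,interpolation=cv2.INTER_CUBIC),alpha=1.7))
V=f["view"]; print((-V[:3,:3].T@V[:3,3]).round(1)); V=load("wrist6")["view"]; print((-V[:3,:3].T@V[:3,3]).round(1))
print(robot.get_obs()["tool_pos"])
E
```

```text
[ 471.4 -141.6  340.9]
[ 470.2 -146.4  339.9]
[ 547.95361564 -155.88201085  198.91397158]
```

View pics/w7.png

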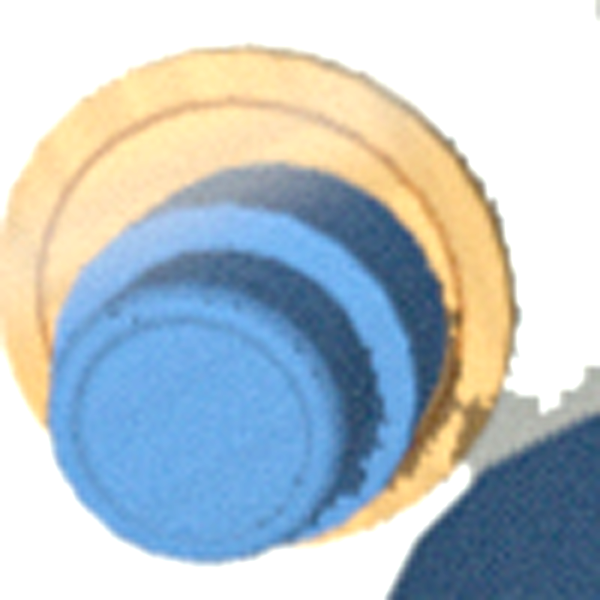

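```bash
python3 - <<'E'
from h import *
w=load("w7");s=load("side0")
a=ray(w,(172.1,204.9)); print(tri([a,ray(s,(283.5,167.5))]), onz(w,(172.1,204.9),75), "coaster",onz(w,(182.8,184.6),10))
# coaster from side/top
t=load("top0"); print(onz(t,(280+(607-400)/8-.44,185+213/8-.44),10), onz(s,(262+270/12-.46,155+355/12-.46),10))
E
```

```text
(array([ 547.15960824, -236.6691183 ,   74.5048844 ]), [0.16, 0.16]) [ 546.85183684 -236.44779108   75.        ] coaster [ 543.54925303 -241.36362706   10.        ]
[ 546.48887155 -246.45042918   10.        ] [ 544.69245991 -238.25420007   10.        ]
```

```bash
python3 - <<'E'
from h import *
from bench import robot
w=load("w7"); o=robot.get_obs(); p=np.array(o["tool_pos"]);R=np.array(o["tool_rot"])
for zc in (-2,0,2):
  for n,x,r in [("mouth",5.7,31.5),("shoulder",5.7-39,31.5),("foot",5.7-65,24)]:
    print(zc,n,[proj(w,p+R@np.array([x,dy,zc+dz])).round(1) for dy,dz in [(0,-r),(r,0),(-r,0)]])
im=w["image"]; m=blue(w)
col=m[:,258]; ys=np.where(col)[0]; print(ys.min(),ys.max())
cv2.imwrite("pics/w7h.png",cv2.convertScaleAbs(cv2.resize(im[190:370,165:350,::-1],None,fx=3.3,fy=3.3,interpolation=cv2.INTER_CUBIC),alpha=3))
E
```

```text
-2 mouth [array([255.9, 194.3]), array([313.6, 249.4]), array([198.4, 249.4])]
-2 shoulder [array([255.3, 223.3]), array([330. , 292.5]), array([180.9, 292.5])]
-2 foot [array([254.7, 277. ]), array([325.5, 338.7]), array([184.2, 338.7])]
0 mouth [array([255.9, 198. ]), array([313.4, 252.7]), array([198.6, 252.7])]
0 shoulder [array([255.3, 228.1]), array([329.7, 296.5]), array([181.3, 296.5])]
0 foot [array([254.7, 282.5]), array([325.1, 343.5]), array([184.7, 343.4])]
2 mouth [array([255.9, 201.7]), array([313.2, 256. ]), array([198.8, 256. ])]
2 shoulder [array([255.3, 232.7]), array([329.3, 300.6]), array([181.6, 300.5])]
2 foot [array([254.7, 288. ]), array([324.7, 348.2]), array([185.1, 348.1])]
202 352
```

View pics/w7h.png

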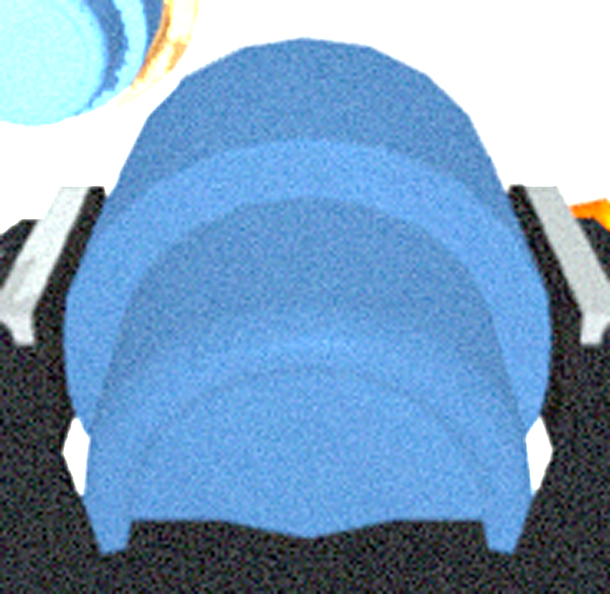

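```bash
python3 - <<'E'
from h import *
plan([545.3,-236.8,112],Rt(0,np.radians(-10)),steps=4)
E
```

```text
clock 6.45 at [ 548.  -155.9  198.9] d [ 87.  -80.1  11.3] w [ 0.3 -0.2  0.1] rows needed 2.0 q [ 57.  16. -52.  96.  13.  75.  83.] F [ 0.5  0.7 -2.2] W 61.2
[[0.109, -0.1, 0.014, 0.001, -0.0, 0.0], [0.217, -0.2, 0.028, 0.001, -0.001, 0.0], [0.326, -0.3, 0.042, 0.002, -0.001, 0.0], [0.435, -0.401, 0.056, 0.003, -0.002, 0.001]]
```

Emit:
apply_moves:
  deltas:
    - [0.05,-0.14,0.02,0.001,0,0]
    - [0.15,-0.28,0.04,0.001,-0.001,0]
    - [0.28,-0.4,0.056,0.002,-0.001,0]
    - [0.435,-0.4,0.056,0.003,-0.002,0.001]
    - [0.435,-0.4,0.056,0.003,-0.002,0.001]

```text
clock: 7.08
tool_pos: [542.1, -239.7, 108.3]
tool_rot: [[-0.005, 0.179, 0.984], [0.004, 0.984, -0.179], [-1.0, 0.003, -0.006]]
wrist_force: [-0.1, 1.0, -2.0]
gripper_width: 61.3
```

```bash
python3 - <<'E'
from h import *
from bench import viewer
for n in ["wrist","side"]:
    f=viewer.grab_frame(n); np.savez(f"pics/{n}8.npz",**f); im=f["image"][:,:,::-1]
    if n=="side": im=cv2.resize(im[110:210,220:340],None,fx=6,fy=6,interpolation=cv2.INTER_CUBIC)
    cv2.imwrite(f"pics/{n}8.png",im)
plan([545.3,-236.8,88],Rt(0,np.radians(-10)),steps=4)
E
```

```text
clock 7.175 at [ 545.1 -239.1  112.1] d [24.1  2.3 -0.3] w [-0.2  0.  -0.1] rows needed 0.4 q [ 60.  23. -47.  98.  18.  67.  87.] F [-0.5 -0.3 -2.3] W 61.5
[[0.03, 0.003, -0.0, -0.0, 0.0, -0.0], [0.06, 0.006, -0.001, -0.001, 0.0, -0.0], [0.09, 0.009, -0.001, -0.001, 0.0, -0.0], [0.121, 0.011, -0.001, -0.002, 0.0, -0.001]]
```

View pics/wrist8.png

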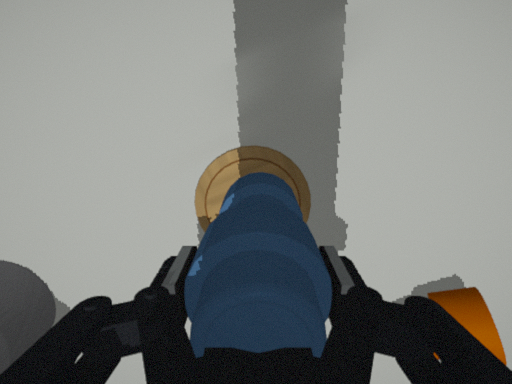

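View pics/side8.png

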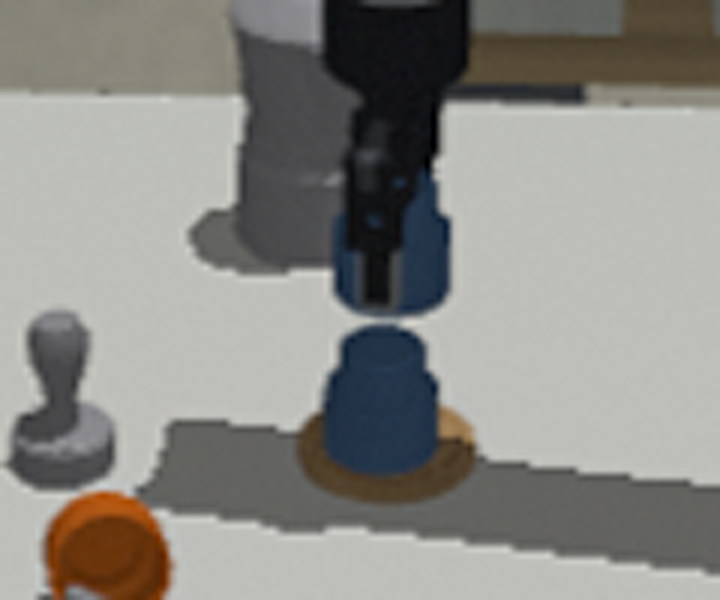

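```bash
python3 - <<'E'
from h import *
s=load("side8"); im=s["image"]
for r in range(148,190):
    row=im[r,262:312].astype(int); m=(row[:,2]>row[:,0]*1.35)&(row[:,2]-row[:,0]>14)
    x=np.where(m)[0]+262
    if len(x): print(r,x.min(),x.max(),(x.min()+x.max())/2,end=' | ')
print()
for z in (106,75,49,10): print(z,proj(s,[547,-236.6,z]).round(1))
E
```

```text
148 276 294 285.0 | 149 276 294 285.0 | 150 276 294 285.0 | 151 276 294 285.0 | 152 276 294 285.0 | 153 276 294 285.0 | 154 276 294 285.0 | 155 276 294 285.0 | 156 276 294 285.0 | 157 276 294 285.0 | 158 276 293 284.5 | 159 277 293 285.0 | 160 278 292 285.0 | 161 279 290 284.5 | 164 282 285 283.5 | 165 279 287 283.0 | 166 278 289 283.5 | 167 277 289 283.0 | 168 277 290 283.5 | 169 277 290 283.5 | 170 277 290 283.5 | 171 277 290 283.5 | 172 275 291 283.0 | 173 275 291 283.0 | 174 275 292 283.5 | 175 275 292 283.5 | 176 275 292 283.5 | 177 274 292 283.0 | 178 274 292 283.0 | 179 274 292 283.0 | 180 274 292 283.0 | 181 274 292 283.0 | 182 274 292 283.0 | 183 274 292 283.0 | 184 274 292 283.0 | 185 275 291 283.0 | 186 276 290 283.0 | 187 277 289 283.0 | 188 279 287 283.0 | 
106 [283.7 159. ]
75 [283.6 167.4]
49 [283.5 174.3]
10 [283.3 184.4]
```

Emit:
apply_moves:
  deltas:
    - [0.04,0.011,-0.001,-0.002,0,0]
    - [0.04,0.011,-0.001,-0.002,0,0]
    - [0.04,0.011,-0.001,-0.002,0,0]

```text
clock: 7.55
tool_pos: [545.7, -236.6, 104.9]
tool_rot: [[0.002, 0.173, 0.985], [-0.0, 0.985, -0.173], [-1.0, -0.0, 0.002]]
wrist_force: [0.4, 0.2, -2.1]
gripper_width: 60.9
```

```bash
cat >> h.py <<'E'
def sidecols(s,r0,r1,c0=262,c1=312):
    im=s["image"]; out=[]
    for r in range(r0,r1):
        row=im[r,c0:c1].astype(int); m=(row[:,2]>row[:,0]*1.35)&(row[:,2]-row[:,0]>14)
        x=np.where(m)[0]+c0
        # subpixel by blueness weights omitted
        out.append((r,x.min(),x.max()) if len(x) else (r,))
    return out
E
python3 - <<'E'
from h import *
from bench import viewer
s=viewer.grab_frame("side"); print(sidecols(s,140,192))
f=viewer.grab_frame("wrist"); np.savez("pics/w9.npz",**f); cv2.imwrite("pics/w9.png",cv2.convertScaleAbs(cv2.resize(f["image"][130:330,170:350,::-1],None,fx=3,fy=3,interpolation=cv2.INTER_CUBIC),alpha=2))
cv2.imwrite("pics/s9.png",cv2.resize(s["image"][110:210,220:340,::-1],None,fx=6,fy=6,interpolation=cv2.INTER_CUBIC))
plan([545.3,-236.8,88],Rt(0,np.radians(-10)),steps=4)
for x in (540,547): print(proj(s,[x,-236.6,110]))
E
```

```text
[(140, np.int64(289), np.int64(290)), (141, np.int64(289), np.int64(290)), (142, np.int64(285), np.int64(291)), (143, np.int64(289), np.int64(291)), (144, np.int64(289), np.int64(291)), (145, np.int64(288), np.int64(291)), (146, np.int64(287), np.int64(291)), (147, np.int64(277), np.int64(291)), (148, np.int64(275), np.int64(292)), (149, np.int64(275), np.int64(293)), (150, np.int64(275), np.int64(293)), (151, np.int64(275), np.int64(293)), (152, np.int64(275), np.int64(293)), (153, np.int64(275), np.int64(293)), (154, np.int64(275), np.int64(293)), (155, np.int64(276), np.int64(293)), (156, np.int64(276), np.int64(293)), (157, np.int64(276), np.int64(293)), (158, np.int64(276), np.int64(293)), (159, np.int64(276), np.int64(293)), (160, np.int64(276), np.int64(293)), (161, np.int64(276), np.int64(292)), (162, np.int64(277), np.int64(291)), (163, np.int64(285), np.int64(289)), (164, np.int64(280), np.int64(288)), (165, np.int64(280), np.int64(287)), (166, np.int64(278), np.int64(289)), (167, np.int64(277), np.int64(289)), (168, np.int64(277), np.int64(290)), (169, np.int64(277), np.in
[... 412 characters left out ...]
92)), (181, np.int64(274), np.int64(292)), (182, np.int64(274), np.int64(292)), (183, np.int64(274), np.int64(292)), (184, np.int64(275), np.int64(292)), (185, np.int64(275), np.int64(291)), (186, np.int64(276), np.int64(290)), (187, np.int64(277), np.int64(289)), (188, np.int64(279), np.int64(287)), (189,), (190,), (191,)]
clock 7.65 at [ 545.6 -236.7  104.8] d [16.8 -0.2 -0.3] w [ 0.   0.1 -0. ] rows needed 0.3 q [ 59.  24. -47.  99.  19.  66.  87.] F [ 0.1  0.2 -1.6] W 61.5
[[0.021, -0.0, -0.0, 0.0, 0.0, -0.0], [0.042, -0.0, -0.001, 0.0, 0.0, -0.0], [0.063, -0.001, -0.001, 0.0, 0.001, -0.0], [0.084, -0.001, -0.002, 0.0, 0.001, -0.0]]
[285.95073496 157.99856546]
[283.75196036 157.93493485]
```

View pics/w9.png

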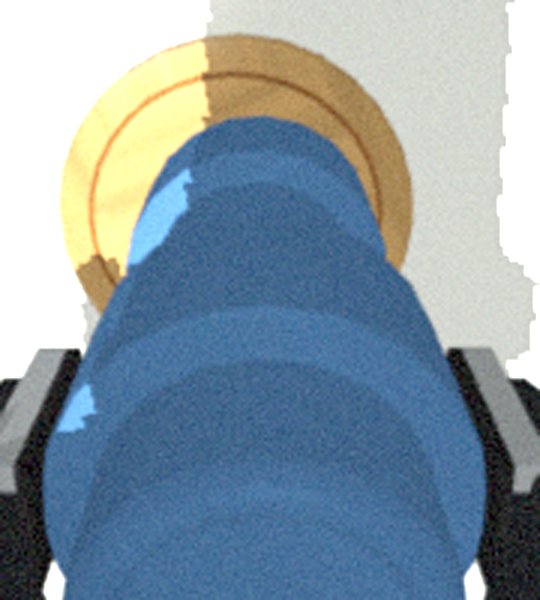

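```bash
python3 - <<'E'
from h import *
w=load("w9"); z=Rt(0,np.radians(-10))[:,2]
for x in (545,547,549):
    c=np.array([x,-237,0.]); print(x,"sh",proj(w,c+[0,0,49]-31.5*z).round(1),"coaster front",proj(w,c+[0,0,10]-50*z).round(1), "mouthfront",proj(w,c+[0,0,49]-31.5*z).round(1))
p=np.array([545.6,-236.7,104.8]);
for q in (0,1,2,3): print(q,"held mouth",proj(w,p-[0,0,5.7]+(q-31.5)*z).round(1),"held shoulder",proj(w,p+[0,0,33.3]+(q-31.5)*z).round(1))
E
```

```text
545 sh [255.3 174.1] coaster front [255.7 139.6] mouthfront [255.3 174.1]
547 sh [255.8 176.9] coaster front [256.1 142.1] mouthfront [255.8 176.9]
549 sh [256.3 179.7] coaster front [256.5 144.6] mouthfront [256.3 179.7]
0 held mouth [255.2 197.2] held shoulder [254.4 227.2]
1 held mouth [255.2 199.1] held shoulder [254.4 229.5]
2 held mouth [255.2 200.9] held shoulder [254.4 231.9]
3 held mouth [255.2 202.7] held shoulder [254.4 234.2]
```

Emit:
apply_moves:
  deltas:
    - [0.01,-0.005,0.01,0,0,0]
    - [0.05,-0.005,0.01,0,0.001,0]
    - [0.09,-0.005,0.01,0,0.001,0]
    - [0.13,-0.005,0.01,0,0.001,0]

```text
clock: 8.15
tool_pos: [546.9, -237.8, 77.5]
tool_rot: [[-0.002, 0.173, 0.985], [0.001, 0.985, -0.173], [-1.0, 0.001, -0.002]]
wrist_force: [-0.0, 0.6, -2.3]
gripper_width: 61.3
```

```bash
python3 - <<'E'
from h import *
from bench import viewer
plan([547.1,-238,55],Rt(0,np.radians(-10)),steps=4)
s=viewer.grab_frame("side"); cv2.imwrite("pics/s10.png",cv2.resize(s["image"][110:210,220:340,::-1],None,fx=6,fy=6,interpolation=cv2.INTER_CUBIC))
E
```

```text
clock 8.15 at [ 546.9 -237.8   77.5] d [22.5 -0.2  0.2] w [ 0.  -0.1 -0. ] rows needed 0.4 q [ 58.  26. -46. 100.  21.  64.  86.] F [-0.   0.6 -2.3] W 61.3
[[0.028, -0.0, 0.0, 0.0, -0.0, -0.0], [0.056, -0.0, 0.001, 0.0, -0.0, -0.0], [0.084, -0.001, 0.001, 0.0, -0.001, -0.0], [0.112, -0.001, 0.001, 0.0, -0.001, -0.0]]
```

View pics/s10.png

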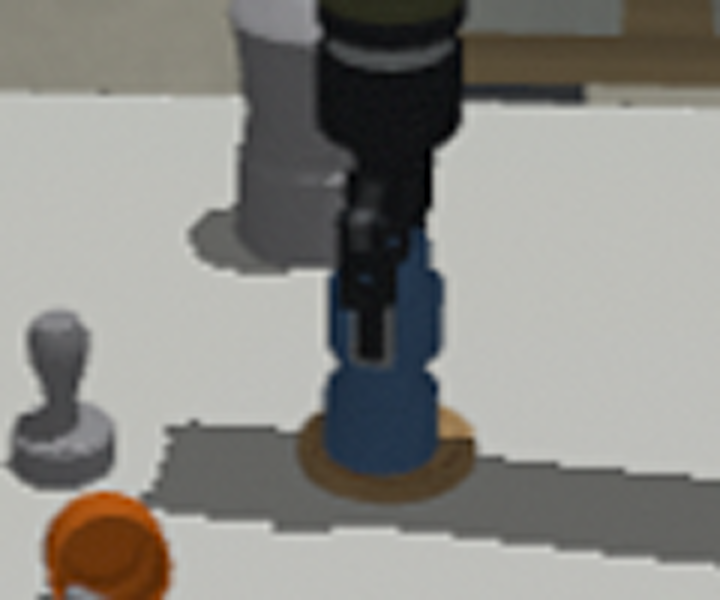

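Emit:
apply_moves:
  deltas:
    - [0.03,0,0,0,0,0]
    - [0.06,0,0,0,0,0]
    - [0.08,0,0,0,0,0]
    - [0.095,0,0,0,0,0]
    - [0.1,0,0,0,0,0]

```text
clock: 8.82
tool_pos: [547.1, -237.9, 58.2]
tool_rot: [[-0.001, 0.173, 0.985], [0.001, 0.985, -0.173], [-1.0, 0.001, -0.001]]
wrist_force: [0.6, 0.2, -1.6]
gripper_width: 61.2
```

Emit:
apply_moves:
  deltas:
    - [0.006,0,0,0,0,0]
    - [0.012,0,0,0,0,0]
    - [0.015,0,0,0,0,0]
    - [0.018,0,0,0,0,0]

```text
clock: 9.32
tool_pos: [547.2, -238.0, 54.9]
tool_rot: [[-0.001, 0.173, 0.985], [0.001, 0.985, -0.173], [-1.0, 0.0, -0.001]]
wrist_force: [-0.9, 0.4, -1.5]
gripper_width: 61.2
```

Emit:
apply_moves:
  deltas:
    - [0.004,0,0,0,0,0]
    - [0.008,0,0,0,0,0]
    - [0.012,0,0,0,0,0]
    - [0.016,0,0,0,0,0]

```text
clock: 9.82
tool_pos: [547.2, -237.9, 51.6]
tool_rot: [[-0.001, 0.173, 0.985], [0.001, 0.985, -0.173], [-1.0, 0.0, -0.001]]
wrist_force: [-0.7, 0.5, 2.2]
gripper_width: 61.3
```

```bash
python3 - <<'E'
from h import *
from bench import viewer
plan([547.1,-238,55],Rt(0,np.radians(-10)),steps=4)
s=viewer.grab_frame("side"); cv2.imwrite("pics/s11.png",cv2.resize(s["image"][130:210,240:330,::-1],None,fx=7,fy=7,interpolation=cv2.INTER_CUBIC))
E
```

```text
clock 9.825 at [ 547.2 -237.9   51.6] d [-3.4 -0.1 -0.1] w [ 0.  -0.1 -0. ] rows needed 0.1 q [ 58.  28. -45. 101.  22.  61.  85.] F [-0.7  0.5  2.2] W 61.3
[[-0.004, -0.0, -0.0, 0.0, -0.0, -0.0], [-0.009, -0.0, -0.0, 0.0, -0.0, -0.0], [-0.013, -0.0, -0.0, 0.0, -0.0, -0.0], [-0.017, -0.0, -0.0, 0.0, -0.001, -0.0]]
```

View pics/s11.png

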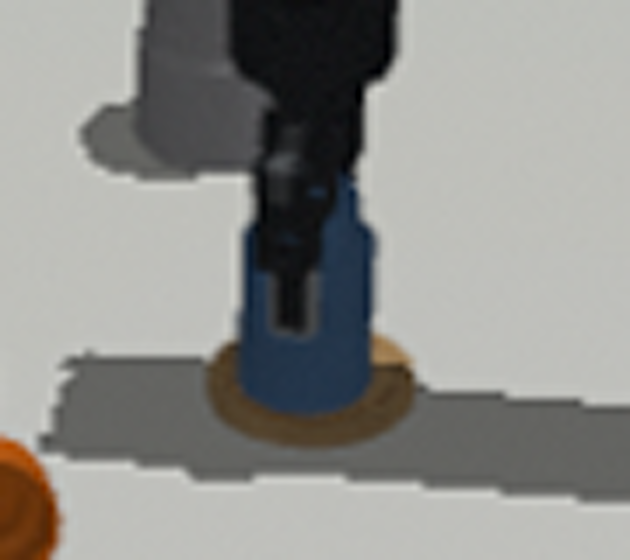

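Emit:
apply_moves:
  deltas:
    - [0.004,0,0,0,0,0]
    - [0.008,0,0,0,0,0]
    - [0.008,0,0,0,0,0]

```text
clock: 10.25
tool_pos: [547.4, -238.0, 51.5]
tool_rot: [[-0.001, 0.173, 0.985], [-0.0, 0.985, -0.173], [-1.0, -0.0, -0.001]]
wrist_force: [-4.0, 0.5, 8.2]
gripper_width: 61.3
```

Emit:
apply_moves:
  deltas:
    - [-0.006,0,0,0,0,0]
    - [-0.006,0,0,0,0,0]
    - [-0.006,0,0,0,0,0]
    - [-0.006,0,0,0,0,0]
  jaw: 1

```text
clock: 10.75
tool_pos: [547.1, -237.9, 51.0]
tool_rot: [[-0.001, 0.173, 0.985], [0.001, 0.985, -0.173], [-1.0, 0.001, -0.001]]
wrist_force: [-0.3, -0.1, -0.4]
gripper_width: 85.7
```

```bash
python3 - <<'E'
from h import *
from bench import viewer
plan([547.1,-238,200],Rt(0,np.radians(-10)),steps=4)
f=viewer.grab_frame("wrist"); cv2.imwrite("pics/w11.png",cv2.convertScaleAbs(f["image"][:,:,::-1],alpha=1.6))
E
```

```text
clock 10.75 at [ 547.1 -237.9   51. ] d [-149.     0.    -0.2] w [ 0.  -0.1 -0. ] rows needed 2.6 q [ 58.  28. -45. 101.  22.  61.  85.] F [-0.3 -0.1 -0.4] W 85.7
[[-0.186, 0.0, -0.0, 0.0, -0.0, -0.0], [-0.372, 0.0, -0.001, 0.0, -0.0, -0.0], [-0.559, 0.0, -0.001, 0.0, -0.0, -0.0], [-0.745, 0.0, -0.001, 0.0, -0.001, -0.0]]
```

View pics/w11.png

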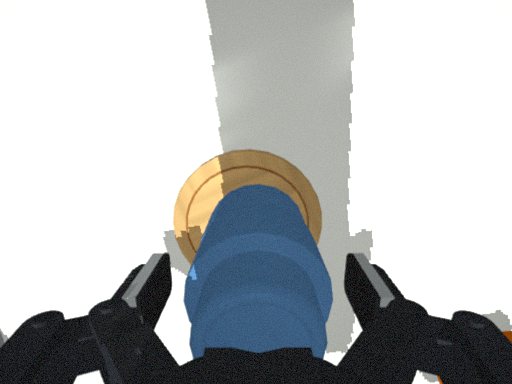

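Emit:
apply_moves:
  deltas:
    - [-0.08,0,0,0,0,0]
    - [-0.28,0,0,0,0,0]
    - [-0.5,0,0,0,0,0]
    - [-0.75,0,0,0,0,0]
    - [-0.75,0,0,0,0,0]

```text
clock: 11.42
tool_pos: [550.4, -238.4, 207.0]
tool_rot: [[0.007, 0.173, 0.985], [-0.004, 0.985, -0.173], [-1.0, -0.002, 0.008]]
wrist_force: [-0.5, -0.3, -0.8]
gripper_width: 84.9
```

```bash
python3 - <<'E'
from h import *
from bench import viewer
for n in ["wrist","side"]:
    f=viewer.grab_frame(n); np.savez(f"pics/{n}12.npz",**f); im=f["image"][:,:,::-1]
    if n=="side": im=cv2.resize(im[110:310,200:340],None,fx=3,fy=3,interpolation=cv2.INTER_CUBIC)
    cv2.imwrite(f"pics/{n}12.png",im)
plan([572,110,205],Rt(10),steps=6)
E
```

```text
clock 11.525 at [ 547.7 -238.1  202.4] d [ -2.9 347.1 -36.2] w [-15.5  -9.9   1.4] rows needed 6.0 q [ 61.  19. -49.  92.  15.  76.  90.] F [-0.3 -0.5 -0.7] W 85.5
[[-0.002, 0.289, -0.03, -0.022, -0.014, 0.002], [-0.005, 0.578, -0.06, -0.043, -0.028, 0.004], [-0.007, 0.868, -0.091, -0.065, -0.041, 0.006], [-0.01, 1.157, -0.121, -0.086, -0.055, 0.008], [-0.012, 1.446, -0.151, -0.108, -0.069, 0.01]]
```

View pics/wrist12.png

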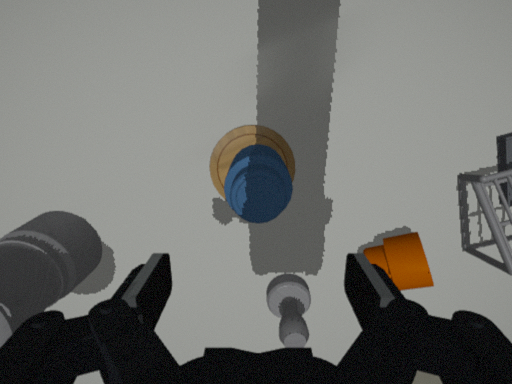

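View pics/side12.png

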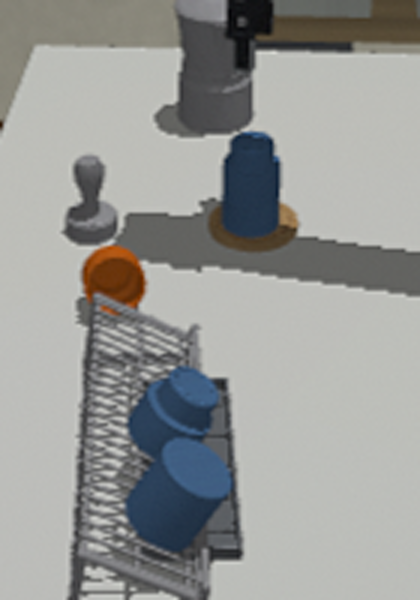

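Emit:
apply_moves:
  deltas:
    - [-0.002,0.2,-0.03,-0.022,-0.014,0.002]
    - [-0.005,0.48,-0.06,-0.043,-0.028,0.004]
    - [-0.007,0.75,-0.091,-0.065,-0.041,0.006]
    - [-0.01,1.0,-0.115,-0.075,-0.045,0.006]

```text
clock: 12.02
tool_pos: [557.9, -35.4, 202.0]
tool_rot: [[0.092, 0.016, 0.996], [0.004, 1.0, -0.016], [-0.996, 0.005, 0.092]]
wrist_force: [-0.1, 0.0, -0.7]
gripper_width: 85.5
```

```bash
python3 - <<'E'
from h import *
plan([568,140,200],Rt(12),steps=4)
E
```

```text
clock 12.025 at [557.9 -35.4 202. ] d [  3.7 175.5   7.1] w [-6.5 -6.7  0.7] rows needed 3.0 q [ 55.  10. -58. 102.   9.  68.  83.] F [-0.1  0.  -0.7] W 85.5
[[0.005, 0.219, 0.009, -0.013, -0.014, 0.001], [0.009, 0.439, 0.018, -0.027, -0.028, 0.003], [0.014, 0.658, 0.026, -0.04, -0.042, 0.004], [0.018, 0.878, 0.035, -0.054, -0.056, 0.006]]
```

Emit:
apply_moves:
  deltas:
    - [0.005,0.22,0.009,-0.013,-0.014,0.001]
    - [0.009,0.44,0.018,-0.027,-0.028,0.003]
    - [0.014,0.66,0.026,-0.04,-0.042,0.004]

```text
clock: 12.4
tool_pos: [565.9, 95.9, 200.5]
tool_rot: [[0.179, -0.068, 0.981], [0.015, 0.998, 0.067], [-0.984, 0.002, 0.18]]
wrist_force: [0.1, 0.5, 0.0]
gripper_width: 85.1
```

```bash
python3 - <<'E'
from h import *
plan([568,140,200],Rt(12),steps=4)
E
```

```text
clock 12.4 at [565.9  95.9 200.5] d [ 1.5 43.9  4.9] w [-1.7 -1.6  0.2] rows needed 0.8 q [ 46.   9. -63. 104.  11.  62.  73.] F [0.1 0.5 0. ] W 85.1
[[0.002, 0.055, 0.006, -0.004, -0.003, 0.0], [0.004, 0.11, 0.012, -0.007, -0.007, 0.001], [0.006, 0.165, 0.018, -0.011, -0.01, 0.001], [0.008, 0.219, 0.024, -0.014, -0.014, 0.002]]
```

Emit:
apply_moves:
  deltas:
    - [0.004,0.11,0.012,-0.007,-0.007,0]
    - [0.008,0.22,0.024,-0.014,-0.014,0.002]
    - [0.008,0.22,0.024,-0.014,-0.014,0.002]
    - [0.008,0.22,0.024,-0.014,-0.014,0.002]

```text
clock: 12.9
tool_pos: [569.1, 137.7, 200.8]
tool_rot: [[0.208, -0.096, 0.973], [0.02, 0.995, 0.093], [-0.978, 0.001, 0.209]]
wrist_force: [0.5, 0.6, 0.1]
gripper_width: 85.5
```

```bash
python3 - <<'E'
from h import *
from bench import viewer
for n in ["wrist"]:
    f=viewer.grab_frame(n); np.savez(f"pics/{n}13.npz",**f); im=f["image"][:,:,::-1]
    cv2.imwrite(f"pics/{n}13.png",cv2.convertScaleAbs(cv2.resize(im[130:280,180:380],None,fx=4,fy=4,interpolation=cv2.INTER_CUBIC),alpha=1.5))
a=-Rt(30)[:,0]
plan(np.array([579,160.5,100.5])+a*35,Rt(30),steps=4)
E
```

```text
clock 12.95 at [569.2 137.4 200.9] d [ 67.4  22.  -20.1] w [ -0.2 -17.9   0. ] rows needed 1.8 q [ 42.   9. -64. 104.  13.  61.  69.] F [ 0.6 -0.1 -0.5] W 85.2
[[0.084, 0.028, -0.025, -0.0, -0.037, 0.0], [0.168, 0.055, -0.05, -0.001, -0.075, 0.0], [0.253, 0.083, -0.075, -0.001, -0.112, 0.0], [0.337, 0.11, -0.101, -0.001, -0.149, 0.0]]
```

View pics/wrist13.png

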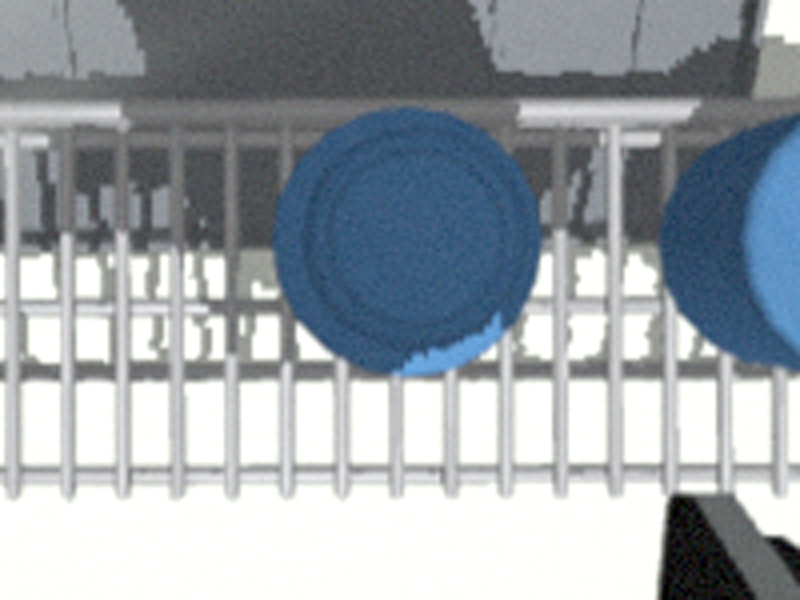

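```bash
python3 - <<'E'
from h import *
w=load("w1");v=load("wrist13");s=load("side0");v2=load("wrist2")
cw=lambda u,v:(u/4+240-.375,v/4+135-.375)
c1=lambda u,v:(u/4.2+210-.38,v/4.2+185-.38)
rs=[ray(w,cw(648,203)),ray(v,(283.0,189.6)),ray(s,c1(235,226))]
for k in [(0,1),(1,2),(0,1,2)]:
    X,e=tri([rs[i] for i in k]); print(k,X.round(1),e)
print(onz(v,(283.0,189.6),100))
E
```

```text
(0, 1) [579.8 161.5 100.3] [0.09, 0.09]
(1, 2) [577.1 161.4 103.2] [1.15, 1.15]
(0, 1, 2) [577.8 160.7 102.6] [1.12, 0.89, 1.68]
[580.05612207 161.58203461 100.        ]
```

```bash
python3 - <<'E'
from h import *
a=-Rt(30)[:,0]
plan(np.array([580,161.7,100])+a*35,Rt(30),steps=4)
E
```

```text
clock 12.95 at [569.2 137.4 200.9] d [ 68.1  23.1 -19.1] w [ -0.2 -17.9   0. ] rows needed 1.8 q [ 42.   9. -64. 104.  13.  61.  69.] F [ 0.6 -0.1 -0.5] W 85.2
[[0.085, 0.029, -0.024, -0.0, -0.037, 0.0], [0.17, 0.058, -0.048, -0.001, -0.075, 0.0], [0.255, 0.087, -0.072, -0.001, -0.112, 0.0], [0.34, 0.116, -0.096, -0.001, -0.149, 0.0]]
```

Emit:
apply_moves:
  deltas:
    - [0.085,0.029,-0.024,0,-0.037,0]
    - [0.17,0.058,-0.048,0,-0.075,0]
    - [0.255,0.087,-0.072,-0.001,-0.112,0]
    - [0.34,0.116,-0.096,-0.001,-0.149,0]
    - [0.34,0.116,-0.096,-0.001,-0.149,0]

```text
clock: 13.58
tool_pos: [559.9, 159.8, 128.4]
tool_rot: [[0.494, -0.098, 0.864], [0.046, 0.995, 0.086], [-0.868, -0.003, 0.496]]
wrist_force: [-0.4, -0.3, 0.1]
gripper_width: 85.0
```

```bash
python3 - <<'E'
from h import *
from bench import viewer
f=viewer.grab_frame("wrist"); np.savez("pics/wrist14.npz",**f); im=f["image"][:,:,::-1]
cv2.imwrite("pics/wrist14.png",cv2.convertScaleAbs(im,alpha=1.4))
a=-Rt(30)[:,0]
plan(np.array([580,161.7,100])-a*55,Rt(30),steps=4)
print(proj(f,[580,161.7,100]))
E
```

```text
clock 13.625 at [561.9 160.4 130.4] d [90.4 -0.3  0.7] w [ 0.  -0.1  0.1] rows needed 1.6 q [ 46.  -3. -68. 124.  11.  29.  65.] F [ 0.1 -1.3  1.1] W 85.4
[[0.113, -0.0, 0.001, 0.0, -0.0, 0.0], [0.226, -0.001, 0.002, 0.0, -0.0, 0.0], [0.339, -0.001, 0.002, 0.0, -0.001, 0.0], [0.452, -0.002, 0.003, 0.0, -0.001, 0.0]]
[255.54475016 235.63861285]
```

View pics/wrist14.png

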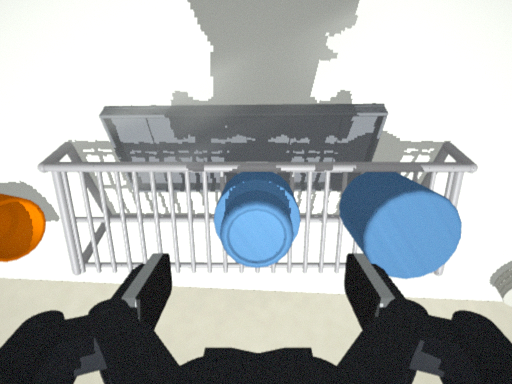

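Emit:
apply_moves:
  deltas:
    - [0.08,0,0.002,0,0,0]
    - [0.2,0,0.002,0,0,0]
    - [0.33,0,0.002,0,0,0]
    - [0.42,0,0.003,0,0,0]
    - [0.45,0,0.003,0,0,0]

```text
clock: 14.25
tool_pos: [609.6, 165.1, 53.4]
tool_rot: [[0.497, -0.096, 0.862], [0.048, 0.995, 0.083], [-0.866, -0.0, 0.5]]
wrist_force: [-37.5, -18.8, 47.4]
gripper_width: 85.3
```

```bash
python3 - <<'E'
from h import *
from bench import viewer
f=viewer.grab_frame("wrist"); np.savez("pics/wrist15.npz",**f); im=f["image"][:,:,::-1]
cv2.imwrite("pics/wrist15.png",cv2.convertScaleAbs(im,alpha=1.4))
a=-Rt(30)[:,0]
plan(np.array([580,161.7,100])-a*55,Rt(30),steps=4)
E
```

```text
clock 14.3 at [609.3 165.1  53.8] d [ 0.3 -0.5 -2.5] w [-0.  -0.   0.1] rows needed 0.0 q [ 31.  18. -58. 121.  54.  29.  30.] F [-14.5  -9.7  18.9] W 85.3
[[0.0, -0.001, -0.003, -0.0, -0.0, 0.0], [0.001, -0.001, -0.006, -0.0, -0.0, 0.0], [0.001, -0.002, -0.009, -0.0, -0.0, 0.001], [0.001, -0.003, -0.012, -0.0, -0.0, 0.001]]
```

View pics/wrist15.png

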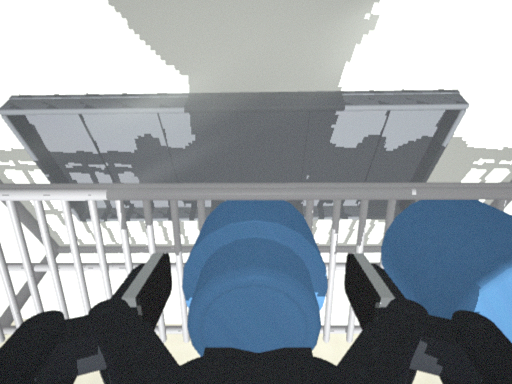

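```bash
python3 - <<'E'
from h import *
from bench import viewer,robot
for n in ["side","top"]:
    f=viewer.grab_frame(n); np.savez(f"pics/{n}16.npz",**f); im=f["image"][:,:,::-1]
    o=robot.get_obs(); print(o["clock"],np.round(o["wrist_force"],1),np.round(o["moment"],2),np.round(o["tool_pos"],1),np.round(o["joint_velocities"],1))
    im=im[190:330,200:320] if n=="side" else im[150:230,90:240]
    s=4.2 if n=="side" else 5
    cv2.imwrite(f"pics/{n}16.png",cv2.convertScaleAbs(cv2.resize(im,None,fx=s,fy=s,interpolation=cv2.INTER_CUBIC),alpha=1.5))
E
```

```text
14.35 [-9.1 -5.4 10.4] [-0.07  1.07  0.28] [609.2 165.   54.2] [ 0.9 -1.  -0.7  0.4 -0.7 -0.2  0.5]
14.4 [-7.9 -5.   7.2] [-0.08  1.    0.21] [609.1 164.9  54.4] [ 0.6 -0.5 -0.2  0.2 -0.3 -0.4  0.1]
```

View pics/side16.png

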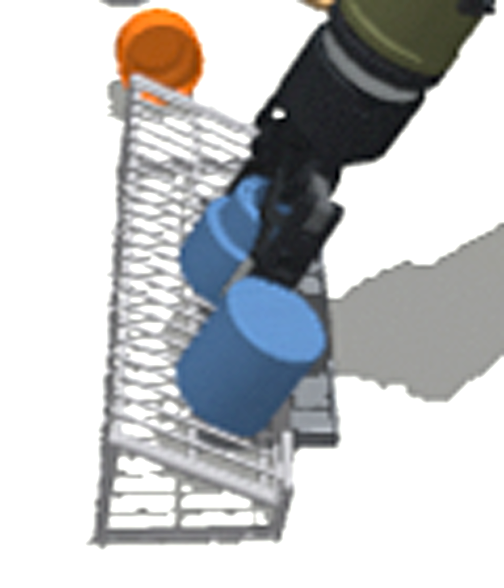

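View pics/top16.png

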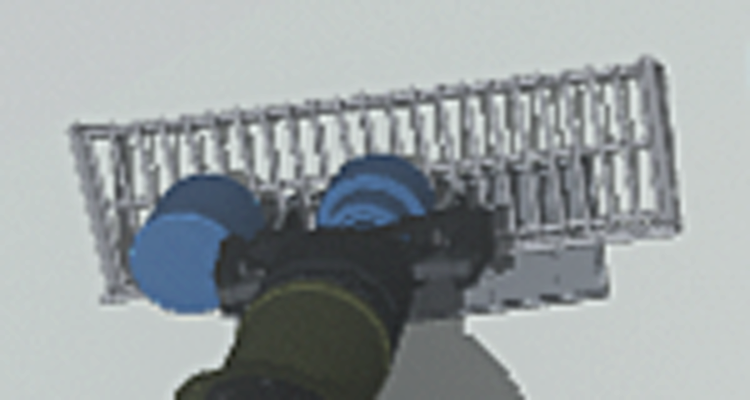

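Emit:
apply_moves:
  deltas:
    - [-0.02,0,0,0,0,0]
    - [-0.03,0,0,0,0,0]
    - [-0.03,0,0,0,0,0]

```text
clock: 14.78
tool_pos: [605.2, 165.7, 59.0]
tool_rot: [[0.498, -0.098, 0.861], [0.049, 0.995, 0.085], [-0.866, 0.0, 0.501]]
wrist_force: [-0.3, 0.7, -0.4]
gripper_width: 85.1
```

```bash
python3 - <<'E'
from h import *
from bench import viewer
f=viewer.grab_frame("wrist"); np.savez("pics/wrist17.npz",**f); im=f["image"][:,:,::-1]
cv2.imwrite("pics/wrist17.png",cv2.convertScaleAbs(im,alpha=1.8))
a=-Rt(30)[:,0]
plan(np.array([580,161.7,100])-a*55,Rt(30),steps=4)
E
```

```text
clock 14.825 at [605.  165.8  58.7] d [ 6.6 -1.6 -1.2] w [ 0.  0. -0.] rows needed 0.1 q [ 32.  17. -59. 122.  52.  29.  32.] F [ 0.6 -0.2  0.2] W 85.3
[[0.008, -0.002, -0.002, 0.0, 0.0, -0.0], [0.017, -0.004, -0.003, 0.0, 0.0, -0.0], [0.025, -0.006, -0.005, 0.0, 0.0, -0.0], [0.033, -0.008, -0.006, 0.0, 0.0, -0.0]]
```

View pics/wrist17.png

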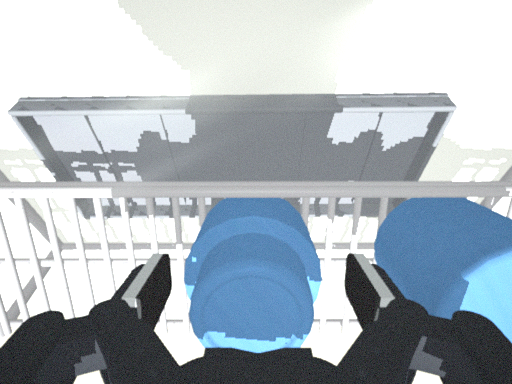

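```bash
python3 - <<'E'
from h import *
from bench import robot
f=load("wrist17"); o=robot.get_obs();p=np.array(o["tool_pos"]);R=np.array(o["tool_rot"])
for uv in [(495,335),(512,350),(440,315),(400,305),(385,310),(440,310),(375,255)]:
    c,d=ray(f,uv); c=R.T@(c-p); d=R.T@d
    print(uv,[(c+d*((z-c[2])/d[2])).round(0).tolist() for z in (-15,0,10)])
# cup locations in tool frame
a=-Rt(30)[:,0]; u=Rt(30)[:,1]
for n,F in [("cup",np.array([580,161.7,100])),("odd",np.array([570.3,261.2,100]))]: print(n,"foot in tool",(R.T@(F-p)).round(1),"mouth",(R.T@(F-65*a-p)).round(1))
F=np.array([570.3,261.2,100]);print(proj(f,F), proj(f,F-31.5*u),proj(f,F-65*a-31.5*u))
E
```

```text
(495, 335) [[-73.0, 69.0, -15.0], [-56.0, 85.0, 0.0], [-45.0, 96.0, 10.0]]
(512, 350) [[-78.0, 69.0, -15.0], [-63.0, 86.0, 0.0], [-53.0, 96.0, 10.0]]
(440, 315) [[-64.0, 58.0, -15.0], [-46.0, 72.0, 0.0], [-33.0, 81.0, 10.0]]
(400, 305) [[-60.0, 48.0, -15.0], [-40.0, 59.0, 0.0], [-27.0, 66.0, 10.0]]
(385, 310) [[-62.0, 42.0, -15.0], [-43.0, 52.0, -0.0], [-30.0, 58.0, 10.0]]
(440, 310) [[-62.0, 59.0, -15.0], [-43.0, 73.0, 0.0], [-30.0, 83.0, 10.0]]
(375, 255) [[-26.0, 52.0, -15.0], [2.0, 64.0, 0.0], [20.0, 72.0, 10.0]]
cup foot in tool [-48.4  -1.6  -1.2] mouth [16.6 -1.6 -1.2]
odd foot in tool [-48.3  98.4  -1.1] mouth [16.7 98.4 -1.1]
[515.47200311 317.0839197 ] [431.84329464 317.02448561] [370.00939983 240.95098785]
```

Emit:
apply_moves:
  deltas:
    - [0,-0.009,-0.007,0,0,0]
    - [0,-0.009,-0.007,0,0,0]
  jaw: 0.86

```text
clock: 15.08
tool_pos: [603.3, 163.8, 57.3]
tool_rot: [[0.497, -0.099, 0.862], [0.049, 0.995, 0.086], [-0.866, -0.0, 0.499]]
wrist_force: [-0.6, 0.4, -0.1]
gripper_width: 73.4
```

```bash
python3 - <<'E'
from h import *
a=-Rt(30)[:,0]
plan(np.array([580,161.7,100])-a*52,Rt(30),steps=3)
E
```

```text
clock 15.075 at [603.3 163.8  57.3] d [3.3 0.2 1.1] w [ 0.1 -0.  -0. ] rows needed 0.1 q [ 33.  17. -59. 122.  52.  29.  32.] F [-0.6  0.4 -0.1] W 73.4
[[0.006, 0.0, 0.002, 0.0, -0.0, -0.0], [0.011, 0.001, 0.004, 0.0, -0.0, -0.0], [0.017, 0.001, 0.006, 0.0, -0.0, -0.0]]
```

Emit:
apply_moves:
  deltas:
    - [0.007,0,0.004,0,0,0]
    - [0.013,0,0.004,0,0,0]
    - [0.013,0,0.004,0,0,0]

```text
clock: 15.45
tool_pos: [605.5, 164.4, 55.6]
tool_rot: [[0.497, -0.099, 0.862], [0.05, 0.995, 0.086], [-0.866, 0.0, 0.5]]
wrist_force: [-0.2, 0.1, -0.5]
gripper_width: 73.1
```

```bash
python3 - <<'E'
from h import *
a=-Rt(30)[:,0]
plan(np.array([580,161.7,100])-a*52,Rt(30),steps=3)
E
```

```text
clock 15.45 at [605.5 164.4  55.6] d [ 0.7 -0.2  0.1] w [ 0.1 -0.  -0.1] rows needed 0.0 q [ 32.  17. -59. 122.  53.  29.  31.] F [-0.2  0.1 -0.5] W 73.1
[[0.001, -0.0, 0.0, 0.0, -0.0, -0.0], [0.002, -0.001, 0.0, 0.0, -0.0, -0.0], [0.004, -0.001, 0.0, 0.001, -0.0, -0.0]]
```

Emit:
apply_moves:
  deltas:
    - [0,0,0,0,0,0]
    - [0,0,0,0,0,0]
    - [0,0,0,0,0,0]
  jaw: 0
  squeeze: 45

```text
clock: 15.82
tool_pos: [605.3, 164.3, 56.0]
tool_rot: [[0.497, -0.099, 0.862], [0.049, 0.995, 0.086], [-0.866, -0.001, 0.5]]
wrist_force: [-5.3, -2.5, 5.7]
gripper_width: 61.2
```

```bash
python3 - <<'E'
from h import *
from bench import viewer
f=viewer.grab_frame("wrist"); np.savez("pics/wrist18.npz",**f); im=f["image"][:,:,::-1]
cv2.imwrite("pics/wrist18.png",cv2.convertScaleAbs(im,alpha=1.8))
a=-Rt(30)[:,0]
plan(np.array([580,161.7,100])-a*52,Rt(30),steps=3)
E
```

```text
clock 15.875 at [605.3 164.3  56. ] d [ 1.2 -0.1  0. ] w [ 0.1 -0.  -0. ] rows needed 0.0 q [ 32.  17. -59. 122.  53.  29.  31.] F [-5.9 -1.3  7.9] W 60.8
[[0.002, -0.0, 0.0, 0.0, -0.0, -0.0], [0.004, -0.0, 0.0, 0.0, -0.0, -0.0], [0.006, -0.001, 0.0, 0.001, -0.0, -0.0]]
```

View pics/wrist18.png

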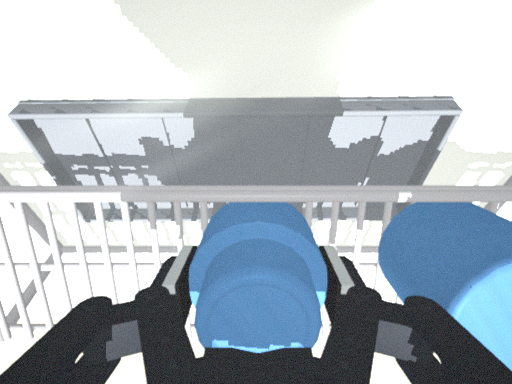

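Emit:
apply_moves:
  deltas:
    - [-0.03,-0.005,0,0,0,0]
    - [-0.08,-0.01,0,0,0,0]
    - [-0.13,-0.015,0.01,0,0,0]
    - [-0.18,-0.02,0.02,0,0,0]
    - [-0.23,-0.025,0.03,0,0,0]

```text
clock: 16.5
tool_pos: [587.5, 157.3, 98.4]
tool_rot: [[0.496, -0.099, 0.862], [0.049, 0.995, 0.086], [-0.867, -0.0, 0.499]]
wrist_force: [-0.5, -0.6, -1.5]
gripper_width: 61.1
```

```bash
python3 - <<'E'
from h import *
from bench import viewer
f=viewer.grab_frame("wrist"); np.savez("pics/wrist19.npz",**f); im=f["image"][:,:,::-1]
cv2.imwrite("pics/wrist19.png",cv2.convertScaleAbs(im,alpha=1.8))
plan([575,110,205],Rt(0,np.radians(0)),steps=5)
E
```

```text
clock 16.55 at [588.  157.6  99.5] d [-100.1  -46.1   37.5] w [ 5.6 30.  -1.5] rows needed 3.0 q [ 44.  10. -69. 122.  37.  30.  45.] F [ 0.3  0.5 -1.2] W 61.2
[[-0.1, -0.046, 0.037, 0.009, 0.05, -0.002], [-0.2, -0.092, 0.075, 0.019, 0.1, -0.005], [-0.3, -0.138, 0.112, 0.028, 0.15, -0.007], [-0.4, -0.184, 0.15, 0.037, 0.2, -0.01], [-0.5, -0.231, 0.187, 0.047, 0.25, -0.012]]
```

View pics/wrist19.png

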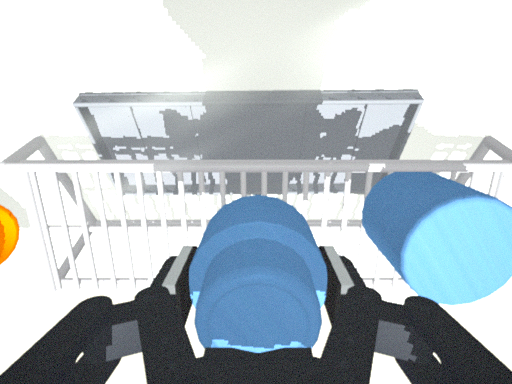

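Emit:
apply_moves:
  deltas:
    - [-0.09,-0.08,0.03,0.009,0.05,-0.002]
    - [-0.2,-0.2,0.07,0.019,0.1,-0.005]
    - [-0.3,-0.32,0.112,0.028,0.15,-0.007]
    - [-0.4,-0.44,0.15,0.037,0.2,-0.01]
    - [-0.5,-0.56,0.187,0.047,0.25,-0.012]

```text
clock: 17.18
tool_pos: [581.8, 43.1, 204.4]
tool_rot: [[-0.004, 0.003, 1.0], [0.001, 1.0, -0.003], [-1.0, 0.001, -0.004]]
wrist_force: [-0.1, -0.4, -2.1]
gripper_width: 60.9
```

```bash
python3 - <<'E'
from h import *
plan([552,-140,225],Rt(0,np.radians(-10)),steps=5)
E
```

```text
clock 17.175 at [581.8  43.1 204.4] d [ -20.7 -183.2  -29.4] w [ 9.9 -0.2 -0.1] rows needed 3.2 q [ 47.  24. -68.  93.  23.  78.  66.] F [-0.1 -0.4 -2.1] W 60.9
[[-0.021, -0.183, -0.029, 0.016, -0.0, -0.0], [-0.041, -0.366, -0.059, 0.033, -0.001, -0.0], [-0.062, -0.55, -0.088, 0.049, -0.001, -0.0], [-0.083, -0.733, -0.117, 0.066, -0.002, -0.0], [-0.103, -0.916, -0.147, 0.082, -0.002, -0.0]]
```

Emit:
apply_moves:
  deltas:
    - [-0.02,-0.183,-0.029,0.016,0,0]
    - [-0.041,-0.366,-0.059,0.033,-0.001,0]
    - [-0.062,-0.55,-0.088,0.049,-0.001,0]
    - [-0.083,-0.733,-0.117,0.066,-0.002,0]
    - [-0.103,-0.9,-0.147,0.082,-0.002,0]

```text
clock: 17.8
tool_pos: [551.6, -137.4, 223.9]
tool_rot: [[0.003, 0.174, 0.985], [0.001, 0.985, -0.174], [-1.0, 0.001, 0.003]]
wrist_force: [-0.1, 0.7, -2.5]
gripper_width: 61.2
```

Emit:
apply_moves:
  deltas:
    - [0,-0.02,0,0,0,0]
    - [0,-0.02,0,0,0,0]
    - [0,-0.02,0,0,0,0]

```text
clock: 18.18
tool_pos: [551.6, -137.8, 224.1]
tool_rot: [[0.004, 0.17, 0.986], [0.002, 0.986, -0.17], [-1.0, 0.002, 0.003]]
wrist_force: [-0.2, 1.1, -1.8]
gripper_width: 61.0
```

```bash
python3 - <<'E'
from h import *
from bench import viewer
f=viewer.grab_frame("wrist"); np.savez("pics/wrist20.npz",**f); im=f["image"][:,:,::-1]
cv2.imwrite("pics/wrist20.png",cv2.convertScaleAbs(im,alpha=1.5))
s=viewer.grab_frame("side"); np.savez("pics/side20.npz",**s)
cv2.imwrite("pics/side20.png",cv2.resize(s["image"][110:210,220:340,::-1],None,fx=6,fy=6,interpolation=cv2.INTER_CUBIC))
plan([547,-238,150],Rt(0,np.radians(-10)),steps=5)
E
```

```text
clock 18.275 at [ 551.7 -138.1  224.2] d [ 74.  -99.4  12.1] w [ 0.2  0.2 -0.1] rows needed 2.1 q [ 67.  20. -67.  94.  18.  78.  78.] F [ 0.1 -0.8 -2.1] W 61.5
[[0.074, -0.099, 0.012, 0.0, 0.0, -0.0], [0.148, -0.199, 0.024, 0.001, 0.001, -0.0], [0.222, -0.298, 0.036, 0.001, 0.001, -0.001], [0.296, -0.398, 0.048, 0.001, 0.001, -0.001], [0.37, -0.497, 0.061, 0.002, 0.002, -0.001]]
```

View pics/wrist20.png

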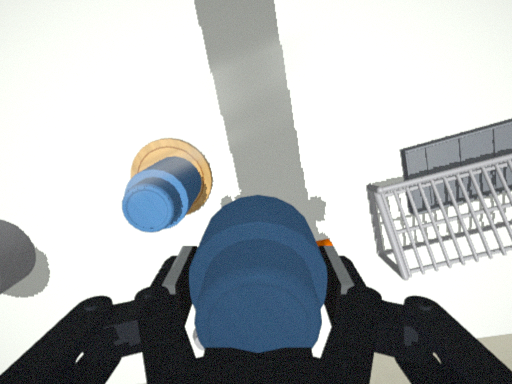

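View pics/side20.png

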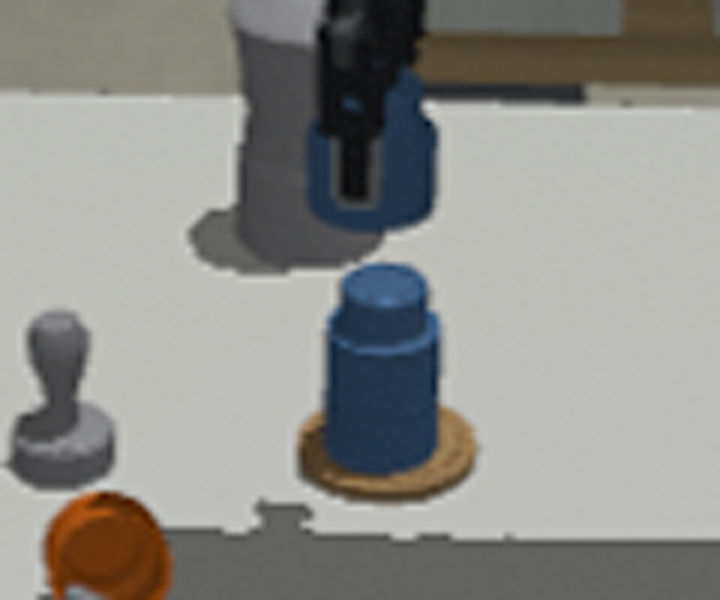

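```bash
python3 - <<'E'
from h import *
f=load("wrist20"); im=f["image"][:,:,::-1]
a=cv2.convertScaleAbs(cv2.resize(im[130:240,110:220],None,fx=5,fy=5,interpolation=cv2.INTER_CUBIC),alpha=1.7)
cv2.imwrite("pics/w20a.png",a)
cv2.imwrite("pics/w20b.png",cv2.convertScaleAbs(cv2.resize(im[190:370,165:350],None,fx=3.3,fy=3.3,interpolation=cv2.INTER_CUBIC),alpha=3))
from bench import robot
o=robot.get_obs(); p=np.array(o["tool_pos"]);R=np.array(o["tool_rot"])
for m in (10,12,14):
 for zc in (0,2,4):
  print(m,zc,[(n,[proj(f,p+R@np.array([x,dy,zc+dz])).round(1).tolist() for dy,dz in [(0,-r),(r,0),(-r,0)]]) for n,x,r in [("mouth",m,31.5),("sh",m-39,31.5),("foot",m-65,24)]])
E
```

```text
10 0 [('mouth', [[254.9, 195.2], [311.0, 248.8], [199.0, 248.7]]), ('sh', [[254.0, 223.4], [326.1, 290.1], [182.4, 289.9]]), ('foot', [[253.2, 274.5], [320.9, 333.6], [185.9, 333.5]])]
10 2 [('mouth', [[254.9, 198.8], [310.8, 252.0], [199.2, 251.8]]), ('sh', [[254.0, 227.9], [325.7, 294.0], [182.7, 293.8]]), ('foot', [[253.2, 279.7], [320.5, 338.2], [186.3, 338.1]])]
10 4 [('mouth', [[254.9, 202.4], [310.6, 255.1], [199.4, 255.0]]), ('sh', [[254.1, 232.4], [325.4, 297.8], [183.1, 297.7]]), ('foot', [[253.2, 284.9], [320.1, 342.7], [186.7, 342.6]])]
12 0 [('mouth', [[254.9, 194.1], [310.4, 247.1], [199.7, 247.0]]), ('sh', [[254.1, 221.5], [325.1, 287.4], [183.5, 287.3]]), ('foot', [[253.2, 271.3], [319.8, 329.6], [187.2, 329.4]])]
12 2 [('mouth', [[254.9, 197.7], [310.2, 250.3], [199.9, 250.2]]), ('sh', [[254.1, 226.0], [324.8, 291.3], [183.8, 291.1]]), ('foot', [[253.3, 276.4], [319.4, 334.1], [187.6, 333.9]])]
12 4 [('mouth', [[254.9, 201.2], [310.0, 253.4], [200.1, 253.3]]), ('sh', [[254.1, 230.5], [324.5, 295.1], [184.1, 294.9]]), ('foot', [[253.3, 281.5], [319.1, 338.5], [188.0, 338.4]])]
14 0 [('mouth', [[255.0, 193.0], [309.8, 245.5], [200.3, 245.4]]), ('sh', [[254.1, 219.7], [324.1, 284.8], [184.5, 284.7]]), ('foot', [[253.3, 268.1], [318.7, 325.6], [188.4, 325.5]])]
14 2 [('mouth', [[255.0, 196.6], [309.6, 248.7], [200.5, 248.6]]), ('sh', [[254.2, 224.2], [323.8, 288.6], [184.9, 288.5]]), ('foot', [[253.3, 273.2], [318.3, 330.1], [188.8, 330.0]])]
14 4 [('mouth', [[255.0, 200.0], [309.4, 251.8], [200.7, 251.7]]), ('sh', [[254.2, 228.5], [323.5, 292.4], [185.2, 292.3]]), ('foot', [[253.4, 278.3], [318.0, 334.5], [189.2, 334.4]])]
```

View pics/w20a.png

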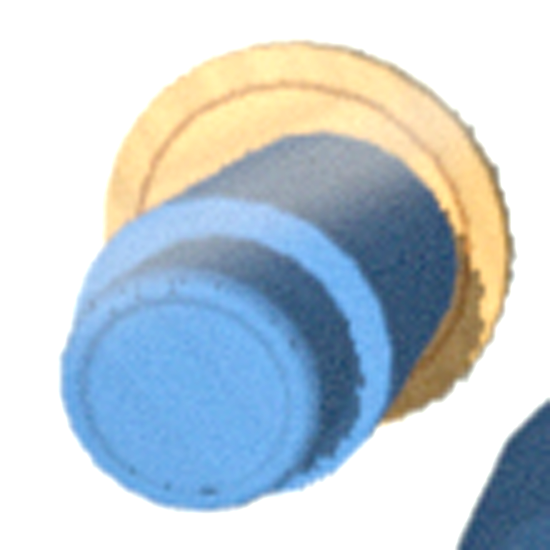

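View pics/w20b.png

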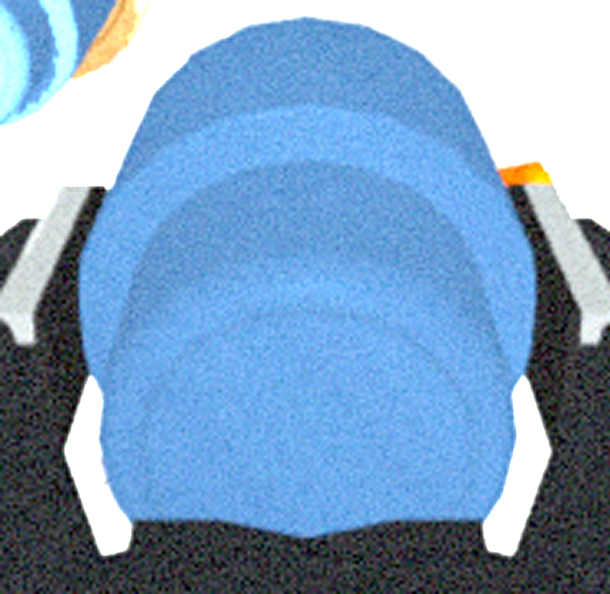

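```bash
python3 - <<'E'
from h import *
f=load("wrist20"); s=load("side20")
print(onz(f,(147.2,208.2),114))
# side: foot top ellipse crop centre
uv=(220+384/6-.42,110+286/6-.42); print(uv,onz(s,uv,114), tri([ray(f,(147.2,208.2)),ray(s,uv)]))
print(sidecols(s,128,165,262,312)[:2])
for r,*x in sidecols(s,125,190): print(r,[int(i) for i in x],end=';')
E
```

```text
[ 546.91635665 -235.61876096  114.        ]
(283.58, 157.24666666666667) [ 547.49423877 -233.91707129  114.        ] (array([ 547.4501035 , -236.27524032,  112.61807332]), [0.13, 0.13])
[(128, np.int64(279), np.int64(289)), (129, np.int64(284), np.int64(290))]
125 [284, 290];126 [277, 289];127 [277, 289];128 [279, 289];129 [284, 290];130 [272, 291];131 [271, 291];132 [271, 292];133 [271, 292];134 [271, 292];135 [271, 291];136 [271, 291];137 [271, 291];138 [271, 291];139 [271, 291];140 [271, 291];141 [271, 291];142 [271, 291];143 [271, 291];144 [272, 291];145 [272, 290];146 [273, 289];147 [275, 286];148 [278, 283];149 [];150 [];151 [];152 [];153 [];154 [280, 287];155 [278, 289];156 [277, 290];157 [277, 290];158 [277, 290];159 [277, 290];160 [277, 290];161 [276, 290];162 [275, 292];163 [275, 292];164 [275, 292];165 [275, 292];166 [275, 292];167 [275, 292];168 [275, 292];169 [275, 292];170 [275, 292];171 [275, 292];172 [275, 292];173 [275, 292];174 [275, 292];175 [275, 292];176 [275, 292];177 [275, 292];178 [275, 292];179 [275, 292];180 [275, 292];181 [274, 292];182 [274, 292];183 [274, 292];184 [275, 291];185 [275, 291];186 [276, 290];187 [277, 288];188 [279, 284];189 [];
```

```bash
python3 - <<'E'
from h import *
plan([546.8,-237.5,148],Rt(0,np.radians(-10)),steps=5)
E
```

```text
clock 18.275 at [ 551.7 -138.1  224.2] d [ 76.  -99.   11.8] w [ 0.2  0.2 -0.1] rows needed 2.2 q [ 67.  20. -67.  94.  18.  78.  78.] F [ 0.1 -0.8 -2.1] W 61.5
[[0.076, -0.099, 0.012, 0.0, 0.0, -0.0], [0.152, -0.198, 0.024, 0.001, 0.001, -0.0], [0.228, -0.297, 0.035, 0.001, 0.001, -0.001], [0.304, -0.396, 0.047, 0.001, 0.001, -0.001], [0.38, -0.495, 0.059, 0.002, 0.002, -0.001]]
```

Emit:
apply_moves:
  deltas:
    - [0.02,-0.14,0.02,0,0,0]
    - [0.08,-0.28,0.035,0.001,0.001,0]
    - [0.17,-0.42,0.05,0.001,0.001,0]
    - [0.28,-0.495,0.059,0.002,0.002,-0.001]
    - [0.36,-0.495,0.059,0.002,0.002,-0.001]

```text
clock: 18.9
tool_pos: [545.2, -240.3, 149.4]
tool_rot: [[-0.003, 0.179, 0.984], [0.001, 0.984, -0.179], [-1.0, 0.001, -0.003]]
wrist_force: [-1.0, 0.6, -1.8]
gripper_width: 61.3
```

Emit:
apply_moves:
  deltas:
    - [0.01,0,0,0,0,0]
    - [0.01,0,0,0,0,0]

```text
clock: 19.15
tool_pos: [547.0, -237.5, 150.5]
tool_rot: [[-0.0, 0.174, 0.985], [0.0, 0.985, -0.174], [-1.0, -0.0, -0.0]]
wrist_force: [0.4, -0.1, -1.8]
gripper_width: 61.2
```

```bash
python3 - <<'E'
from h import *
from bench import viewer
f=viewer.grab_frame("wrist"); np.savez("pics/wrist21.npz",**f); im=f["image"][:,:,::-1]
cv2.imwrite("pics/wrist21.png",cv2.convertScaleAbs(cv2.resize(im[130:330,170:350],None,fx=3,fy=3,interpolation=cv2.INTER_CUBIC),alpha=2.2))
s=viewer.grab_frame("side"); np.savez("pics/side21.npz",**s)
cv2.imwrite("pics/side21.png",cv2.resize(s["image"][110:210,220:340,::-1],None,fx=6,fy=6,interpolation=cv2.INTER_CUBIC))
for r,*x in sidecols(s,125,190): print(r,[int(i) for i in x],end=';')
plan([546.8,-237.5,102],Rt(0,np.radians(-10)),steps=5)
E
```

```text
125 [];126 [];127 [];128 [285, 285];129 [285, 290];130 [289, 290];131 [288, 291];132 [287, 291];133 [287, 291];134 [280, 291];135 [280, 291];136 [286, 291];137 [275, 292];138 [275, 293];139 [275, 293];140 [275, 293];141 [275, 293];142 [275, 293];143 [275, 293];144 [275, 293];145 [275, 293];146 [275, 293];147 [275, 293];148 [275, 293];149 [275, 293];150 [275, 293];151 [276, 292];152 [277, 290];153 [280, 288];154 [280, 287];155 [279, 288];156 [278, 289];157 [277, 290];158 [277, 290];159 [277, 290];160 [277, 290];161 [277, 290];162 [276, 291];163 [275, 292];164 [275, 292];165 [275, 292];166 [275, 292];167 [275, 292];168 [275, 292];169 [275, 292];170 [275, 292];171 [275, 292];172 [275, 292];173 [275, 292];174 [275, 292];175 [275, 292];176 [275, 292];177 [275, 292];178 [274, 292];179 [274, 292];180 [274, 292];181 [274, 292];182 [274, 292];183 [274, 292];184 [274, 292];185 [275, 291];186 [276, 290];187 [277, 289];188 [279, 287];189 [];clock 19.25 at [ 547.2 -238.2  151. ] d [49.   0.6 -0.5] w [-0.1  0.   0. ] rows needed 0.8 q [ 69.  27. -61.  95.  24.  73.  83.] F [-0.   0.6 -2.5] W 61.3
[[0.049, 0.001, -0.0, -0.0, 0.0, 0.0], [0.098, 0.001, -0.001, -0.0, 0.0, 0.0], [0.147, 0.002, -0.001, -0.0, 0.0, 0.0], [0.196, 0.002, -0.002, -0.0, 0.0, 0.0], [0.245, 0.003, -0.002, -0.001, 0.0, 0.0]]
```

View pics/wrist21.png

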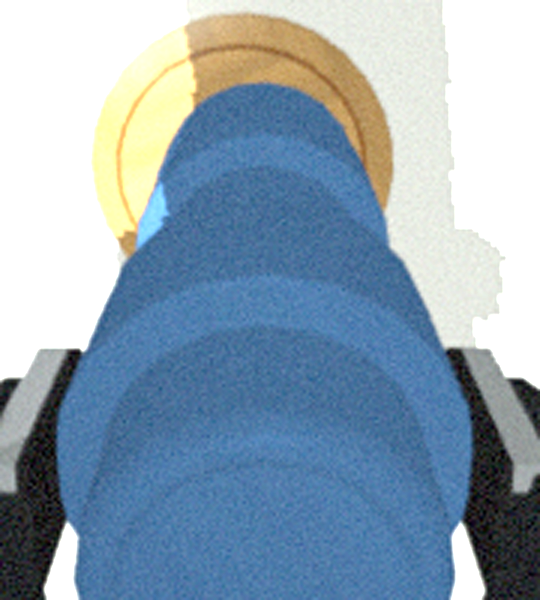

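View pics/side21.png

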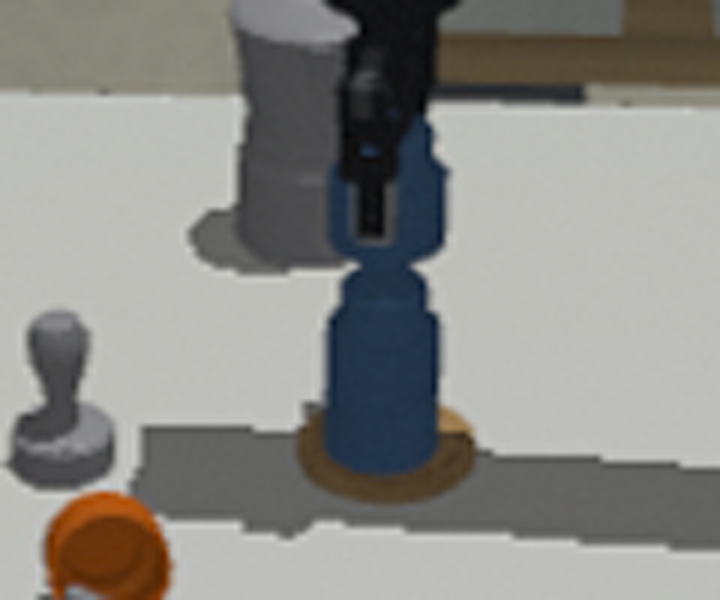

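Emit:
apply_moves:
  deltas:
    - [0.04,0.001,0.002,0,0,0]
    - [0.08,0.001,0.002,0,0,0]
    - [0.12,0.001,0.002,0,0,0]
    - [0.16,0.001,0.002,0,0,0]

```text
clock: 19.75
tool_pos: [546.6, -239.0, 117.3]
tool_rot: [[-0.001, 0.176, 0.984], [-0.0, 0.984, -0.176], [-1.0, -0.0, -0.001]]
wrist_force: [0.3, -0.0, -1.7]
gripper_width: 61.2
```

Emit:
apply_moves:
  deltas:
    - [0.02,0.004,0.002,0,0,0]
    - [0.04,0.004,0.002,0,0,0]
    - [0.05,0.004,0.002,0,0,0]
    - [0.05,0.004,0.002,0,0,0]

```text
clock: 20.25
tool_pos: [547.3, -238.3, 108.1]
tool_rot: [[-0.001, 0.176, 0.984], [-0.0, 0.984, -0.176], [-1.0, -0.001, -0.001]]
wrist_force: [-0.1, -0.4, -1.6]
gripper_width: 61.4
```

Emit:
apply_moves:
  deltas:
    - [0.007,0,0,0,0,0]
    - [0.014,0,0,0,0,0]
    - [0.02,0,0,0,0,0]
    - [0.025,0,0,0,0,0]

```text
clock: 20.75
tool_pos: [547.3, -238.2, 103.0]
tool_rot: [[-0.001, 0.176, 0.984], [-0.0, 0.984, -0.176], [-1.0, -0.001, -0.001]]
wrist_force: [-0.5, -0.0, -1.9]
gripper_width: 61.1
```

Emit:
apply_moves:
  deltas:
    - [0.004,0,0,0,0,0]
    - [0.008,0,0,0,0,0]
    - [0.012,0,0,0,0,0]

```text
clock: 21.12
tool_pos: [547.3, -238.2, 100.7]
tool_rot: [[-0.001, 0.176, 0.984], [-0.0, 0.984, -0.176], [-1.0, -0.001, -0.001]]
wrist_force: [-0.2, -0.4, -2.1]
gripper_width: 61.4
```

Emit:
apply_moves:
  deltas:
    - [0.004,0,0,0,0,0]
    - [0.008,0,0,0,0,0]
    - [0.012,0,0,0,0,0]

```text
clock: 21.5
tool_pos: [547.5, -238.3, 99.0]
tool_rot: [[-0.001, 0.176, 0.984], [-0.001, 0.984, -0.176], [-1.0, -0.001, -0.001]]
wrist_force: [-2.1, 1.4, 6.7]
gripper_width: 61.1
```

Emit:
apply_moves:
  deltas:
    - [0.004,0,0,0,0,0]
    - [0.004,0,0,0,0,0]

```text
clock: 21.75
tool_pos: [547.7, -238.3, 99.0]
tool_rot: [[-0.001, 0.176, 0.984], [-0.001, 0.984, -0.176], [-1.0, -0.001, -0.0]]
wrist_force: [-3.8, 0.8, 8.2]
gripper_width: 61.0
```

```bash
python3 - <<'E'
from h import *
from bench import viewer
s=viewer.grab_frame("side"); np.savez("pics/side22.npz",**s)
cv2.imwrite("pics/side22.png",cv2.convertScaleAbs(cv2.resize(s["image"][110:210,220:340,::-1],None,fx=6,fy=6,interpolation=cv2.INTER_CUBIC),alpha=1.5))
E
```

```text
(no output)
```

View pics/side22.png

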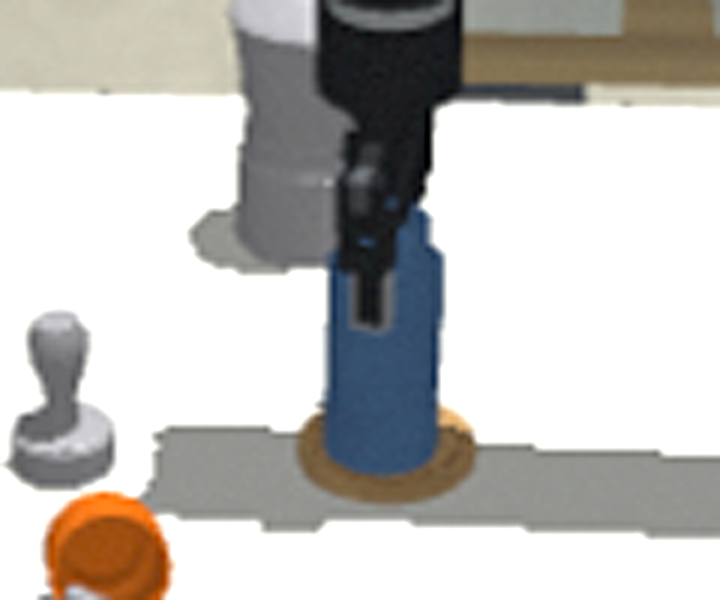

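Seated: firm contact at the height I predicted, and no gap in the side view. Releasing now.

Emit:
apply_moves:
  deltas:
    - [-0.006,0,0,0,0,0]
    - [-0.006,0,0,0,0,0]
    - [-0.006,0,0,0,0,0]
    - [-0.006,0,0,0,0,0]
  jaw: 1

```text
clock: 22.3
tool_pos: [547.2, -238.2, 98.5]
tool_rot: [[-0.001, 0.176, 0.984], [-0.0, 0.984, -0.176], [-1.0, -0.0, -0.001]]
wrist_force: [-0.5, 0.5, 0.6]
gripper_width: 85.6
```

Emit:
apply_moves:
  deltas:
    - [-0.06,0,0,0,0,0]
    - [-0.2,0,0,0,0,0]
    - [-0.4,0,0,0,0,0]
    - [-0.6,0,0,0,0,0]
    - [-0.6,0,0,0,0,0]

```text
clock: 22.92
tool_pos: [549.7, -238.3, 223.0]
tool_rot: [[0.005, 0.176, 0.984], [-0.003, 0.984, -0.176], [-1.0, -0.002, 0.006]]
wrist_force: [0.8, 0.8, 0.8]
gripper_width: 85.4
```

```bash
python3 - <<'E'
from h import *
from bench import viewer,robot
for n in ["wrist","side","top"]:
    f=viewer.grab_frame(n); np.savez(f"pics/{n}23.npz",**f); im=f["image"][:,:,::-1]
    if n=="side":
        for r,*x in sidecols(f,135,190): print(r,[int(i) for i in x],end=';')
        im=cv2.resize(im[110:330,200:340],None,fx=2.7,fy=2.7,interpolation=cv2.INTER_CUBIC)
    cv2.imwrite(f"pics/{n}23.png",cv2.convertScaleAbs(im,alpha=1.4))
o=robot.get_obs(); print(o["clock"],np.round(o["tool_pos"],1),np.round(o["wrist_force"],1),np.round(o["qpos"]))
E
```

```text
135 [];136 [];137 [];138 [];139 [];140 [];141 [];142 [];143 [281, 286];144 [279, 288];145 [278, 290];146 [277, 290];147 [277, 290];148 [277, 290];149 [277, 290];150 [277, 290];151 [276, 291];152 [275, 292];153 [275, 293];154 [275, 293];155 [275, 293];156 [275, 293];157 [275, 293];158 [275, 293];159 [275, 293];160 [275, 292];161 [275, 292];162 [275, 292];163 [275, 292];164 [275, 292];165 [275, 292];166 [275, 292];167 [275, 292];168 [275, 292];169 [275, 292];170 [275, 292];171 [275, 292];172 [275, 292];173 [275, 292];174 [275, 292];175 [275, 292];176 [275, 292];177 [274, 292];178 [274, 292];179 [274, 292];180 [274, 292];181 [274, 292];182 [274, 292];183 [274, 292];184 [275, 292];185 [275, 291];186 [276, 290];187 [277, 289];188 [279, 287];189 [];23.075 [ 547.  -238.2  218.3] [0.2 0.  0.1] [ 71.  24. -63.  90.  21.  79.  85.]
```

View pics/wrist23.png

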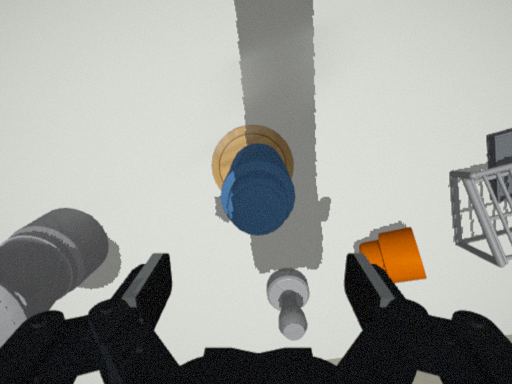

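View pics/side23.png

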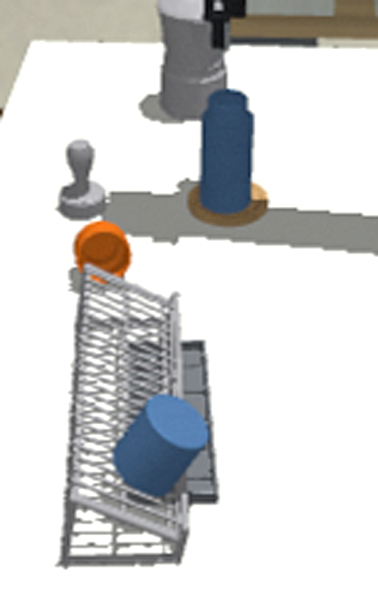

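View pics/top23.png

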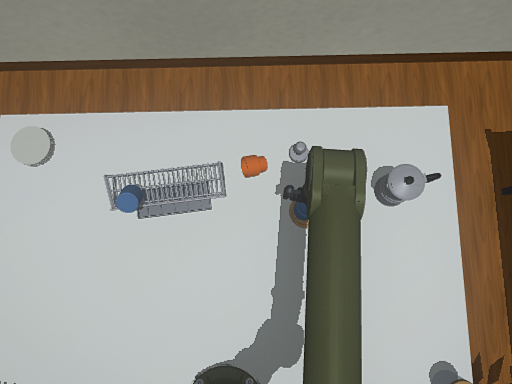

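```bash
python3 - <<'E'
from h import *
s=load("side23")
for z in (153,127,114,10): print(z,proj(s,[547.2,-236.4,z]).round(1))
print("expected top back edge",proj(s,[547.2,-236.4-24,153]).round(1),"was for base",proj(s,[547.2,-236.4-24,75]).round(1))
for a,b in (("top0","top23"),("side0","side23")):
  for n in (a,b):
    f=load(n); m=blue(f); k,l,st,c=cv2.connectedComponentsWithStats(m)
    print(n,[(st[i,:4].tolist(),c[i].round(1).tolist()) for i in range(1,k) if st[i,4]>40 and (c[i][0]<145 or n[0]=='s') and c[i][1]>100])
from bench import robot; o=robot.get_obs(); print(o["clock"],o["tool_pos"])
# tray/tamper/moka shift: image difference away from arm
d=cv2.absdiff(load("top0")["image"],load("top23")["image"]).max(2)>40
for n,(x0,x1,y0,y1) in dict(tray=(135,215,203,222),tamper=(285,312,138,165),moka=(385,445,160,200),odd=(110,145,180,215)).items(): print(n,int(d[y0:y1,x0:x1].sum()))
E
```

```text
153 [283.9 146. ]
127 [283.8 153.3]
114 [283.7 156.9]
10 [283.3 184.4]
expected top back edge [284.2 142.5] was for base [283.8 163.7]
top0 [([116, 185, 26, 27], [127.4, 199.2])]
top23 [([116, 185, 26, 27], [127.2, 199.8])]
side0 [([274, 164, 19, 25], [283.1, 176.5]), ([242, 209, 36, 85], [258.1, 252.7])]
side23 [([274, 143, 20, 46], [283.4, 166.0]), ([242, 256, 36, 38], [259.0, 274.2])]
23.075 [ 546.97043752 -238.21988941  218.33460847]
tray 15
tamper 116
moka 0
odd 0
```

```bash
python3 - <<'E'
from bench import workorder
print(workorder.sign_off())
E
```

```text
the job is handed in; nothing more can be done
None
```

I put both stepped cups from the drainer on the coaster cup, one at a time and mouth down, and handed the job in at about 23 s. There was one hard contact on the way, described below, and the hand-in gave no verdict.

**Seating:** I lowered each cup until it met firm contact of about 10 N, then let go. The tool stopped at 51.5 mm for the first cup and 99.0 mm for the second. The second stopped where I had predicted from the first cup's height and the grip change.

**Last checks:** In the side view the stack stands upright and its top is at the expected height (row 143, predicted 142.5). The straight-sided cup, moka pot and drip tray look unmoved. The image difference around the tamper was 116 pixels. I put that down to the arm and its shadow, since the tamper appears in the same place in the picture. The gripper was clear of the stack, about 65 mm above it.

**What went wrong:** On the first descent to the second cup, the force briefly read about 63 N. An opened finger linkage most likely pressed on the straight-sided cup next to it. I backed off, narrowed the jaws and gripped from less depth. The straight-sided cup's place in the images did not change measurably. If that linkage counts as the gripper's body, the contact went over the 40 N limit.

**Disagreement:** The top camera put the base cup and the first drainer cup about 4 to 6 mm further to -y than the wrist and side cameras did. I used the wrist and side values.

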